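Fit the second bush housing to an anti-roll bar

ROBOT

A 6-joint arm with a two-finger parallel gripper is mounted at the origin on the work surface. World frame = base frame: x ahead of the robot, y to its left, z up, the work surface at z = 0. Lengths are in m, angles in rad, forces in N, time in s.
With the tool pointing down it reaches from about 0.35 to 0.775 m from the base axis. Payload 5.5 kg.
Tool frame: the origin (TCP) lies midway between the tips of the shut fingers; the grasp point (between the pads) lies grip_point_offset behind it (grip_point_offset is the distance from the TCP to the grasp point, in m); z points along the fingers, y is the direction in which the jaws open and shut (so a half turn about z gives the same grasp; the last joint's range is limited). The gripper opens to 85 mm and grips with 20 to 120 N. Pads are 22 mm wide; open, the fingers measure 114 mm over their backs; the gripper's body (76 mm by 85 mm) begins 54 mm behind the grasp point. The pads swing forward as they close: fully open they stand 13 mm farther back than shut.
Start: joints at [-1.253, 0.313, 0.046, 1.304, 0, 1.431], TCP at [0.254, -0.516, 0.231] pointing down, gripper open.
Joint ranges: [-2.76, 2.76], [-0.86, 1.69], [-1.03, 1.26], [-2.2, 2.34], [-1.47, 1.5], [-3.14, 3.14]. Speed limits (rad/s): [2.57, 2.57, 3.14, 3.14, 3.14, 3.14].

INTERFACE

Orientations are given as a unit quaternion [w, x, y, z].
In Python, from workcell import * gives the robot as it stands.
- The arm moves only by the tool send_rows, never from a script. Its argument "series" is one flat list of numbers, 7 for each row, row after row: the shift along the tool's x, y, z in cm, then the turn, a rotation vector about the tool's x, y, z in degrees, then the opening, from 0 (shut) to 1 (fully open). A call has 1 to 10 rows; each row is the pose to reach, as a shift and turn from the pose commanded when the call began, along the tool's axes at that moment; what a row does not reach only later rows make up. A row lasts 1/12 s, in which the tool goes at most 41.7 mm and 7.16 degrees, less where a joint would pass 70% of its speed; a pose out of reach is approached as far as the arm can. A call with a gripper value outside its range is refused whole. The fingers move at their own pace and stop on an object; "newtons" is the grip in N (left out, the last holds). Time passes only in rows, so rows that repeat a pose let the fingers close. It gives the time, the measured TCP pose, the force and the opening at its end, in the units of the state.
- get_state(): the state, without advancing time (a new reading comes with each control period).
- read_camera(name): name is "side" or "top" or "wrist"; returns the picture (480x640x3 uint8, blue, green, red); there is no depth.
- camera_info(name): a dict with "K" (3x3 intrinsics, pixels), "D" ([k1, k2, p1, p2, k3] as OpenCV has them; the pictures are not rectified), "xyz" and "attitude" of the camera in the world. Camera axes: x right, y down, z forward; pixel columns grow to the right and rows downward; lengths in m; the calibration is good to about 2 mm. A picture is of the moment at which its call begins: read the wrist's pose just before it. camera_info takes no time and is no camera call; for the wrist camera it gives the pose at the moment of the call.
- hand_in(): hands the job in, once; it reports no verdict.
Trained networks look in the newest picture that a camera, given by its name, has taken for a name from the list of things; names that differ only in an ending like _2 or _b are one class to them, and where a whole thing is asked for, a point or a joint stands for the part that bears it (a point fixed in the world has none). Each returns a list of dicts, best first, with "p" (0 to 1); they miss things now and then, are a little off and sometimes report something else, mostly with a low value. They report only what shows in the picture. A call takes as long as a camera call. They do not tell look-alikes from the thing itself.
- silhouettes(camera, label): "pixels" (480x640 bool, what is visible of it) and "box" ([left, top, width, height] in pixels, round what is visible of it).
The state is a dict: "clock": time; "joint_pos": joint angles; "qvel": joint speeds; "tau": joint torques, N m; "tcp_pos": TCP position; "orientation": TCP orientation; "wrist_force": force on the tool from outside, world axes, zero at the start; "ft_torque": the same for the moment, N m; "finger_gap": finger opening in m.
Only numpy, scipy, OpenCV 4.12 (cv2) and the standard library are available. Lean on these libraries where they do the work, as an engineer would, in place of code of your own. Each camera call takes 0.05 s, during which the arm holds its last target. There are 200 camera calls.

TASK

Fit the loose small bush housing onto the anti-roll bar in the vice: thread it feet down over the free end of the bar's bare leg, slide it round the bend and push it gently home against the stop ring, like the one already fitted on the other side. Bars are never bent quite alike, so feel your way with a light hand and do not force it: no more than about 10 newtons on the bar while sliding, well under 25 when it meets the ring. Then let go; leave the things standing around where they are.

Things in the scene. Friction and masses are not known exactly. Their poses are not given: they have to be found in the camera images.
- housing: loose grey aluminium bush housing, 0.13 kg: foot 26 x 66 x 10 mm with a body 26 (x) x 36 (y) mm on it, 52 mm high in all. A plain 18.8 mm bore runs right through along x, its axis 32 mm above the underside. Origin at the centre of the underside, z up; both ends are alike. Held by the body's two flat sides, 36 mm apart along y.
- bore (a point): centre of the loose housing's bore, 32 mm above its underside; axes as the housing's, the bore along x.
- vice: blue bench vice, jaw tops 158 mm above the bench, holding a black U-shaped anti-roll bar of 16 mm round steel by its middle, so that the bar's axis is 143 mm above the bench. Origin on the bench under the middle of the bar; y runs along the bar's middle length towards the bare leg, -x is the side to which both legs point, level to within 5 degrees (up or down, about y).
- stop_face (a point): on the bar's axis at the outer face of the 30 mm stop ring, 95 mm from the vice's middle; axes as the vice's, y along the bar away from the vice. Seen from here the bare bar runs straight 55 mm along +y, bends in a 60 mm centreline radius through about 75 degrees (66 to 84, not always even) towards -x, then ends in a straight leg: 55 mm of full bar and a round-nosed 10 mm spigot, 75 mm in all.
- big_housing: bystander: a larger housing for a thicker bar, 34 x 90 mm foot, 70 mm high, 30 mm bore. Origin under its centre.
- tape: bystander: cream roll of tape lying flat, 96 mm across, 48 mm high.
- socket_a: bystander: steel socket standing on end, 32 mm across, 38 mm high.
- socket_b: bystander: steel socket standing on end, 24 mm across, 36 mm high.
- grease_tin: bystander: grey steel tin, 72 mm across, 70 mm high.
Things that resemble listed ones, but are neither listed nor needed, are in the scene too. What is shaped like the housing but black or blue is not meant.

How it is judged:
By the outcome, as a careful person would: the job done as asked, in the order asked, and still so for the second after the job is handed in, with the robot touching nothing.
It also fails if it takes over 72 s, if anything falls off the work surface, if the arm or the gripper's body presses on something with over 40 N, if the wrist force passes 120 N, or if a joint passes its speed limit or range.

## Working session

There is one attempt and no reset: what is moved stays moved. The work goes in short steps, Python scripts to look and compute and a tool call to move; the robot and the scene stay as the last step left them, time stands still between calls to the robot, and variables do not carry over. Pictures are saved under pics/ and viewed, about 8 in all and at most 12, crops included, and the job is handed in when it is done.

Besides the shell and the picture viewer there is one more tool, called after "Request:" in YAML: its name, and indented under it one key for each argument. send_rows: Moves the arm, as the interface text tells. Its arguments: {"type":"object","properties":{"series":{"type":"array"},"newtons":{"type":"number"}},"required":["series"]}

```bash
ls; mkdir -p pics; python3 - <<'E'
from workcell import *
import cv2,numpy as np
s=get_state();print({k:np.round(v,3) for k,v in s.items()})
try: print(grip_point_offset)
except Exception as e: print(e)
for n in("side","top","wrist"):
    i=camera_info(n);print(n,{k:np.round(v,4).tolist() for k,v in i.items()})
    cv2.imwrite(f"pics/a_{n}.png",read_camera(n))
E
```

```text
pics
{'clock': np.float64(0.0), 'joint_pos': array([-1.253,  0.314,  0.045,  1.304,  0.   ,  1.431]), 'qvel': array([-0.001,  0.001,  0.   ,  0.002,  0.001,  0.001]), 'tau': array([ 1.0000e-03, -4.8063e+01,  2.9853e+01,  1.9000e-02,  0.0000e+00,
        0.0000e+00]), 'tcp_pos': array([ 0.254, -0.515,  0.23 ]), 'orientation': array([-0.001,  0.974,  0.227, -0.   ]), 'wrist_force': array([ 0.649, -0.581, -0.661]), 'ft_torque': array([-0.062,  0.045,  0.002]), 'finger_gap': np.float64(0.086)}
0.0187
side {'K': [[585.2634, 0.0, 317.1264], [0.0, 585.2634, 241.4972], [0.0, 0.0, 1.0]], 'D': [-0.173, 0.0, 0.0, 0.0, 0.0], 'xyz': [0.1501, 1.0026, 0.766], 'attitude': [0.0941, -0.1598, 0.854, -0.486]}
top {'K': [[542.1934, 0.0, 318.466], [0.0, 542.1934, 234.3077], [0.0, 0.0, 1.0]], 'D': [-0.165, 0.0, 0.0, 0.0, 0.0], 'xyz': [0.2526, 0.0063, 1.5442], 'attitude': [-0.0777, 0.7292, -0.6763, 0.0698]}
wrist {'K': [[369.0382, 0.0, 320.1919], [0.0, 369.0382, 238.181], [0.0, 0.0, 1.0]], 'D': [-0.065, 0.0, 0.0, 0.0, 0.0], 'xyz': [0.3284, -0.478, 0.3719], 'attitude': [0.1379, 0.8379, -0.5208, -0.0873]}
```

View pics/a_top.png

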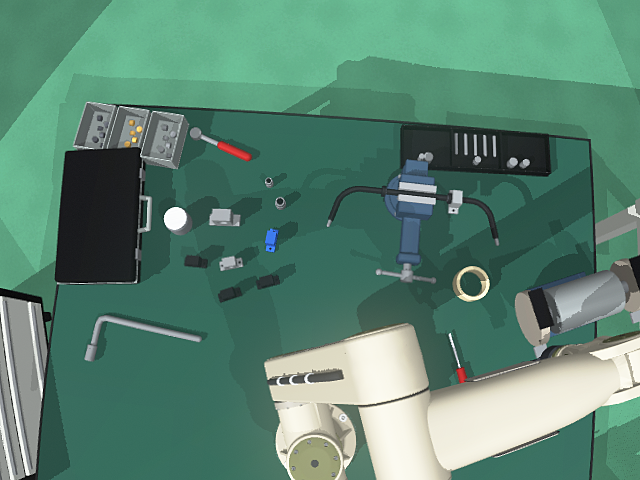

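View pics/a_side.png

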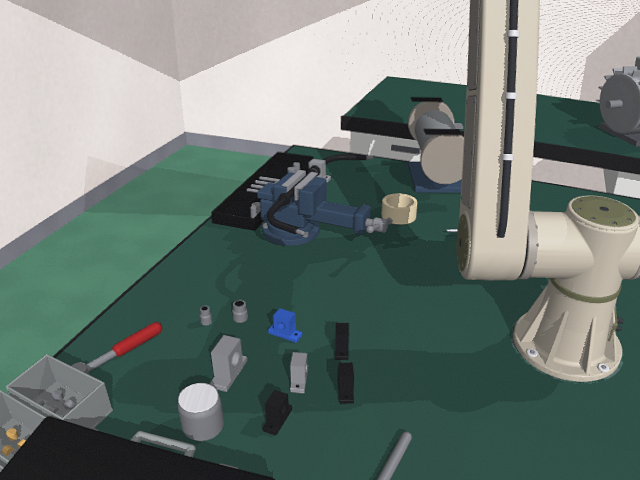

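The top view shows the loose grey candidates: the small housing at (231,263) and the big housing at (224,216). Black ones are at (195,261), (230,294) and (268,281), and a blue one at (271,239). The small grey one at (231,263) fits. The vice is at (417,195), the bare leg is on the left with its tip at (329,224), and the fitted housing is at (455,202).

```bash
cat > h.py <<'E'
from workcell import *
import cv2,numpy as np
from scipy.spatial.transform import Rotation as R
from scipy.optimize import least_squares
def rot(q): return R.from_quat(np.roll(q,-1)).as_matrix()
class Cam:
    def __init__(s,i):
        s.K=np.array(i["K"]);s.D=np.array(i["D"],float);s.c=np.array(i["xyz"]);s.M=rot(np.array(i["attitude"]))
    def proj(s,P):
        P=np.atleast_2d(P).astype(float); Xc=(P-s.c)@s.M
        return cv2.projectPoints(Xc.reshape(-1,1,3),np.zeros(3),np.zeros(3),s.K,s.D)[0].reshape(-1,2)
    def rays(s,px):
        u=cv2.undistortPoints(np.array(px,float).reshape(-1,1,2),s.K,s.D).reshape(-1,2)
        d=np.c_[u,np.ones(len(u))]@s.M.T
        return d/np.linalg.norm(d,axis=1)[:,None]
    def at_z(s,px,z):
        d=s.rays(px);return s.c+d*((z-s.c[2])/d[:,2])[:,None]
def tri(cams,pxs):
    A=np.zeros((3,3));b=np.zeros(3)
    for c,p in zip(cams,pxs):
        d=c.rays([p])[0];Q=np.eye(3)-np.outer(d,d);A+=Q;b+=Q@c.c
    return np.linalg.solve(A,b)
E
python3 - <<'E'
from h import *
top=Cam(camera_info("top"));side=Cam(camera_info("side"))
for n in("top","side"):
  read_camera(n)
  for l in ("housing","vice","big_housing","tape","socket_a","grease_tin"):
    for r in silhouettes(n,l)[:4]:
        ys,xs=np.nonzero(r["pixels"]);print(n,l,round(r["p"],2),r["box"],xs.mean().round(1),ys.mean().round(1))
print(tri([top,side],[(231,263),(299,372)]))
print("vice tip",top.at_z([(329,224),(357,191),(494,240),(417,193),(455,200)],.143).round(3))
im=read_camera("top")
cv2.imwrite("pics/b.png",np.hstack([cv2.resize(im[190:310,170:290],(480,480),interpolation=3),cv2.resize(im[170:250,315:395],(320,320),interpolation=3).repeat(1,0) if 0 else cv2.resize(im[150:260,315:390],(320,480),interpolation=3)]))
E
```

```text
top housing 0.73 [266.5, 230.0, 11.8, 23.6] 271.2 240.1
top housing 0.59 [182.7, 253.9, 24.9, 13.9] 195.7 261.7
top housing 0.57 [220.9, 287.8, 18.9, 12.5] 228.8 293.5
top housing 0.55 [254.5, 276.4, 24.3, 12.9] 267.2 281.8
top vice 0.69 [331.4, 164.3, 169.4, 118.1] 414.0 210.3
top big_housing 0.7 [208.0, 206.2, 31.5, 19.4] 224.3 217.8
top tape 0.85 [455.2, 266.2, 38.4, 37.3] 471.1 283.9
top tape 0.59 [262.4, 177.6, 12.8, 12.1] 268.7 182.5
top socket_a 0.53 [264.1, 177.7, 11.2, 12.3] 268.7 182.5
top socket_a 0.5 [277.1, 193.9, 9.0, 17.7] 280.2 203.4
top grease_tin 0.8 [162.2, 208.4, 28.1, 25.7] 177.6 220.5
side housing 0.85 [288.9, 351.2, 19.1, 42.4] 298.8 372.2
side housing 0.71 [338.3, 321.9, 12.8, 37.5] 341.6 340.9
side housing 0.7 [262.3, 388.0, 29.3, 46.4] 275.8 411.3
side housing 0.64 [269.9, 309.5, 30.5, 33.4] 284.9 324.9
side vice 0.75 [260.5, 157.6, 134.4, 87.9] 310.7 205.9
side big_housing 0.86 [209.6, 335.5, 35.3, 56.9] 226.6 362.2
side tape 0.97 [382.6, 192.8, 33.9, 30.4] 398.8 207.8
side socket_a 0.75 [232.0, 300.3, 20.7, 21.3] 239.3 310.9
side socket_a 0.67 [196.5, 301.9, 15.1, 21.6] 205.3 314.9
side grease_tin 0.92 [177.4, 380.1, 45.2, 61.2] 200.3 411.8
[0.47296997 0.27884341 0.01933002]
vice tip [[ 0.579  0.008  0.143]
 [ 0.676 -0.061  0.143]
 [ 0.569 -0.437  0.143]
 [ 0.683 -0.223  0.143]
 [ 0.671 -0.328  0.143]]
```

View pics/b.png

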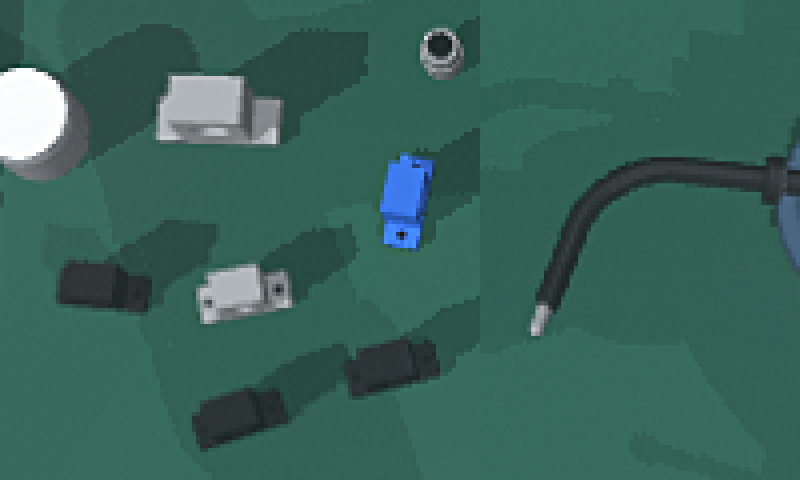

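The crop confirms it: the small light-grey housing with two foot holes at (245,293) in the crop, top image (231,263), is the loose one. The bare leg tip is bright at crop (540,320), top image (329,224).

```bash
cat >> h.py <<'E'
def tool(s=None):
    s=s or get_state(); return np.array(s["tcp_pos"]),rot(np.array(s["orientation"]))
def down(psi,pitch=None):
    x=np.array([np.cos(psi),np.sin(psi),0]);z=np.array([0,0,-1.]);return np.c_[x,np.cross(z,x),z]
def move(p,M,s=None):
    "shift in cm and turn in deg from the present pose, tool axes"
    p0,M0=tool(s); v=R.from_matrix(M0.T@M).as_rotvec(degrees=True)
    print("shift cm",(M0.T@(np.array(p)-p0)*100).round(2),"turn deg",v.round(2))
E
python3 - <<'E'
from h import *
p,M=tool();w=Cam(camera_info("wrist"))
print("cam in tool",M.T@(w.c-p),"axis",M.T@w.M[:,2],"xaxis",M.T@w.M[:,0])
top=Cam(camera_info("top"))
a=top.at_z([(170+200/4,190+310/4),(170+290/4,190+293/4)],.01);d=a[1]-a[0];print(a,np.degrees(np.arctan2(d[1],d[0])))
psi=np.pi
Mt=down(psi)
ct=M.T@(w.c-p);ax=M.T@w.M[:,2]
# put housing on the optical axis with tcp z=.2
for z in(.2,.17):
    c0=np.array([0,0,z])+Mt@ct;d=Mt@ax;k=(0.03-c0[2])/d[2];off=(c0+k*d)[:2];print(z,off)
    move(np.array([.473-off[0],.279-off[1],z]),Mt)
E
```

```text
cam in tool [ 0.08335033 -0.0008048  -0.14135852] axis [-3.22133025e-01 -7.84611786e-04  9.46694089e-01] xaxis [3.36364193e-04 9.99999499e-01 9.43245994e-04]
[[0.45857961 0.31089756 0.01      ]
 [0.47596303 0.24715476 0.01      ]] -74.74570022272212
0.2 [ 0.02259611 -0.00106285]
shift cm [ 52.78 -62.72   3.13] turn deg [-0.0000e+00  1.0000e-02 -1.5377e+02]
0.17 [ 0.01238796 -0.00103799]
shift cm [ 53.7  -62.27   6.13] turn deg [-0.0000e+00  1.0000e-02 -1.5377e+02]
```

Request:
send_rows:
  series: [52.8, -62.7, 2, 0, 0, -154, 1, 52.8, -62.7, 2, 0, 0, -154, 1, 52.8, -62.7, 2, 0, 0, -154, 1, 52.8, -62.7, 2, 0, 0, -154, 1, 52.8, -62.7, 2, 0, 0, -154, 1, 52.8, -62.7, 2, 0, 0, -154, 1, 52.8, -62.7, 2, 0, 0, -154, 1, 52.8, -62.7, 2, 0, 0, -154, 1, 52.8, -62.7, 2, 0, 0, -154, 1, 52.8, -62.7, 2, 0, 0, -154, 1]

```text
clock: 1.73
tcp_pos: [0.354, -0.1097, 0.2215]
orientation: [0.001, 0.655, 0.756, 0.0]
wrist_force: [1.0, 0.3, 0.1]
finger_gap: 0.0852
```

```bash
python3 - <<'E'
from h import *
print(tool()[0],get_state()["joint_pos"].round(3) if 1 else 0)
move([.450,.280,.2],down(np.pi))
E
```

```text
[ 0.35400155 -0.10965288  0.2214557 ] [-0.518 -0.082 -0.431  1.22   0.     0.91 ]
shift cm [37.21 15.03  2.13] turn deg [ 2.000e-02  9.000e-02 -8.184e+01]
```

Request:
send_rows:
  series: [37.2, 15.0, 2.1, 0, 0, -82, 1, 37.2, 15.0, 2.1, 0, 0, -82, 1, 37.2, 15.0, 2.1, 0, 0, -82, 1, 37.2, 15.0, 2.1, 0, 0, -82, 1, 37.2, 15.0, 2.1, 0, 0, -82, 1, 37.2, 15.0, 2.1, 0, 0, -82, 1, 37.2, 15.0, 2.1, 0, 0, -82, 1, 37.2, 15.0, 2.1, 0, 0, -82, 1, 37.2, 15.0, 2.1, 0, 0, -82, 1, 37.2, 15.0, 2.1, 0, 0, -82, 1]

```text
clock: 2.57
tcp_pos: [0.4522, 0.2813, 0.1999]
orientation: [0.0, 0.087, 0.996, 0.001]
wrist_force: [-0.2, -0.1, 0.9]
finger_gap: 0.0855
```

Request:
send_rows:
  series: [0, 0, 0, 0, 0, -10, 1, 0, 0, 0, 0, 0, -10, 1, 0, 0, 0, 0, 0, -10, 1]

```text
clock: 2.82
tcp_pos: [0.4516, 0.2784, 0.1997]
orientation: [-0.0, 0.003, 1.0, -0.0]
wrist_force: [0.0, -0.3, 0.3]
finger_gap: 0.0854
```

```bash
python3 - <<'E'
from h import *
p,M=tool();print(p,get_state()["joint_pos"])
w=Cam(camera_info("wrist"));im=read_camera("wrist");cv2.imwrite("pics/c.png",im)
for r in silhouettes("wrist","housing")[:5]:
    ys,xs=np.nonzero(r["pixels"]);print(round(r["p"],2),r["box"],xs.mean(),ys.mean())
np.savez("c.npz",c=w.c,M=w.M)
E
```

```text
[0.45161267 0.27835626 0.1997354 ] [ 4.01055553e-01  2.39235307e-01 -1.31395247e-01  1.20073818e+00
 -1.22251417e-04  4.07607545e-01]
0.97 [287.1, 207.1, 73.7, 55.8] 324.38546255506606 233.62518355359765
0.97 [399.8, 209.8, 70.1, 44.4] 435.2325416518965 230.07869549805034
0.91 [187.9, 269.4, 43.6, 64.1] 213.42839036755387 297.58365019011404
0.86 [159.1, 156.3, 81.7, 59.4] 200.51636661211128 185.82569558101474
0.67 [278.8, 101.5, 75.9, 60.3] 317.01931589537224 133.4881287726358
```

View pics/c.png

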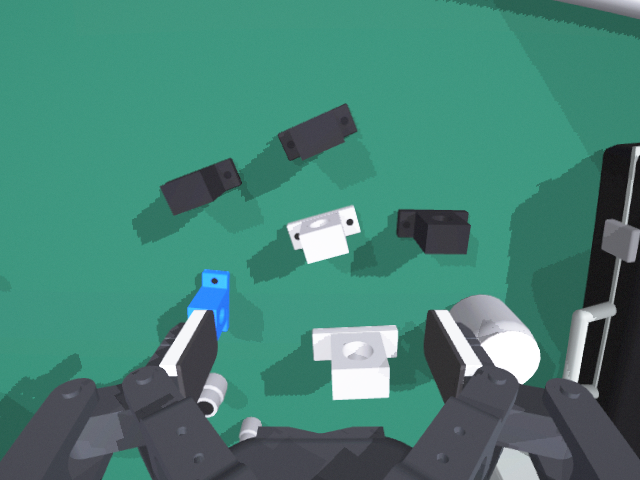

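Wrist view: the white small housing is at (324,234), with black look-alikes around it, the blue one at (208,305) and the big housing at (355,360). I'll fit its pose from the wrist and side silhouettes.

```bash
cat >> h.py <<'E'
def box(sx,sy,z0,z1): return np.array([[a*sx/2,b*sy/2,z] for a in(-1,1) for b in(-1,1) for z in(z0,z1)])
PARTS=[box(.026,.066,0,.010),box(.026,.036,0,.052)]
def render(cam,v):
    S=4;m=np.zeros((480*S,640*S),np.uint8);M=R.from_euler("z",v[3]).as_matrix()
    for b in PARTS:
        q=((cam.proj(b@M.T+v[:3])+.5)*S).astype(np.int32);cv2.fillConvexPoly(m,cv2.convexHull(q),255)
    return cv2.resize(m,(640,480),interpolation=cv2.INTER_AREA)/255.
E
python3 - <<'E'
from h import *
from scipy.optimize import minimize
w=Cam(camera_info("wrist"))
read_camera("wrist");mw=min(silhouettes("wrist","housing"),key=lambda r:np.hypot(r["box"][0]-287,r["box"][1]-207))["pixels"]
side=Cam(camera_info("side"));read_camera("side");ms=min(silhouettes("side","housing"),key=lambda r:np.hypot(r["box"][0]-289,r["box"][1]-351))["pixels"]
def cost(v,views):
    t=0
    for c,m in views:
        r=render(c,v);t+=1-np.minimum(r,m).sum()/np.maximum(r,m).sum()
    return t
x0=np.array([.473,.279,0,np.radians(15)])
sim=np.vstack([x0]+[x0+d for d in np.diag([.006,.006,.006,.1])])
for views in([(w,mw)],[(w,mw),(side,ms)]):
    r=minimize(cost,x0,args=(views,),method="Nelder-Mead",options=dict(initial_simplex=sim,xatol=1e-4,fatol=1e-4))
    print(r.x.round(4),np.degrees(r.x[3]),r.fun)
v=r.x
move([v[0],v[1],.10],down(np.pi+v[3]))
E
```

```text
[ 0.4747  0.2825 -0.0067  0.2894] 16.582494545015013 0.03459489228160195
[0.4718 0.282  0.0026 0.2715] 15.55346064159887 0.1326006898489983
shift cm [-1.98  0.51 10.03] turn deg [  0.     0.02 -16.18]
```

Request:
send_rows:
  series: [-2.0, 0.5, 4, 0, 0, -8, 1, -2.0, 0.5, 8, 0, 0, -16.2, 1, -2.0, 0.5, 12, 0, 0, -16.2, 1, -2.0, 0.5, 14, 0, 0, -16.2, 1, -2.0, 0.5, 14, 0, 0, -16.2, 1]

```text
clock: 3.53
tcp_pos: [0.468, 0.2802, 0.055]
orientation: [-0.005, -0.136, 0.991, -0.001]
wrist_force: [-0.3, -0.3, 1.0]
finger_gap: 0.0857
```

```bash
python3 - <<'E'
from h import *
print(tool()[0]);move([.473,.2822,.0125],down(np.pi+np.radians(15.8)))
im=read_camera("wrist");cv2.imwrite("pics/d.png",im)
E
```

```text
[0.46797703 0.28024139 0.05503872]
shift cm [-0.58  0.06  4.25] turn deg [-0.07 -0.55 -0.21]
```

View pics/d.png

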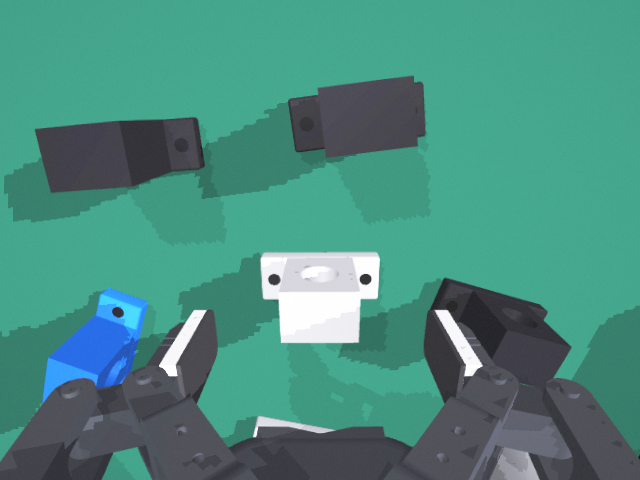

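The white housing is centred at (320,297), square to the jaws. The black one's corner at (437,300) is close to the right finger, so I'll narrow the jaws before going down.

Request:
send_rows:
  series: [-0.5, 0.05, 0, 0, -0.55, 0, 0.66, -0.5, 0.05, 0, 0, -0.55, 0, 0.66, -0.5, 0.05, 1.5, 0, -0.55, 0, 0.66, -0.5, 0.05, 3, 0, -0.55, 0, 0.66, -0.5, 0.05, 4.2, 0, -0.55, 0, 0.66, -0.5, 0.05, 4.2, 0, -0.55, 0, 0.66]
  newtons: 40

```text
clock: 4.08
tcp_pos: [0.4768, 0.2843, 0.0183]
orientation: [0.005, -0.136, 0.991, 0.001]
wrist_force: [-0.7, -0.4, 0.2]
finger_gap: 0.0562
```

```bash
python3 - <<'E'
from h import *
s=get_state();print(tool()[0],s["wrist_force"],s["finger_gap"]);move([.473,.2822,.0125],down(np.pi+np.radians(15.8)))
E
```

```text
[0.47680683 0.28425933 0.018288  ] [-0.69073951 -0.44575471  0.24286629] 0.05624421652237532
shift cm [ 0.43 -0.1   0.57] turn deg [-0.    0.59 -0.14]
```

Request:
send_rows:
  series: [0.3, -0.1, 0.3, 0, 0.55, 0, 0.66, 0.3, -0.1, 0.45, 0, 0.55, 0, 0.66, 0.3, -0.1, 0.45, 0, 0.55, 0, 0.66, 0.3, -0.1, 0.45, 0, 0.55, 0, 0.66]

```text
clock: 4.42
tcp_pos: [0.4747, 0.2827, 0.0146]
orientation: [0.001, -0.136, 0.991, 0.0]
wrist_force: [0.2, 0.6, 0.7]
finger_gap: 0.0563
```

```bash
python3 - <<'E'
from h import *
s=get_state();print(tool()[0],s["wrist_force"],s["finger_gap"]);move([.473,.2822,.0125],down(np.pi+np.radians(15.8)))
E
```

```text
[0.47474098 0.28273608 0.01456712] [0.15079447 0.59197767 0.69889769] 0.05627196217662262
shift cm [ 0.18 -0.    0.21] turn deg [ 0.01  0.1  -0.13]
```

Request:
send_rows:
  series: [0.1, 0, 0.1, 0, 0, 0, 0.2, 0.1, 0, 0.1, 0, 0, 0, 0.2, 0.1, 0, 0.1, 0, 0, 0, 0.2, 0.1, 0, 0.1, 0, 0, 0, 0.2, 0.1, 0, 0.1, 0, 0, 0, 0.2, 0.1, 0, 0.1, 0, 0, 0, 0.2, 0.1, 0, 0.1, 0, 0, 0, 0.2, 0.1, 0, 0.1, 0, 0, 0, 0.2]
  newtons: 60

```text
clock: 5.08
tcp_pos: [0.4734, 0.2824, 0.0131]
orientation: [0.0, -0.136, 0.991, 0.0]
wrist_force: [-0.6, -0.2, 5.3]
finger_gap: 0.0356
```

Request:
send_rows:
  series: [0, 0, -3, 0, 0, 0, 0.2, 0, 0, -7, 0, 0, 0, 0.2, 0, 0, -11, 0, 0, 0, 0.2, 0, 0, -15, 0, 0, 0, 0.2, 0, 0, -19, 0, 0, 0, 0.2, 0, 0, -23, 0, 0, 0, 0.2, 0, 0, -27, 0, 0, 0, 0.2, 0, 0, -28.7, 0, 0, 0, 0.2, 0, 0, -28.7, 0, 0, 0, 0.2]

```text
clock: 5.83
tcp_pos: [0.4747, 0.2829, 0.3043]
orientation: [0.004, -0.136, 0.991, 0.001]
wrist_force: [0.9, 0.3, -1.3]
finger_gap: 0.0351
```

```bash
python3 - <<'E'
from h import *
s=get_state();print(tool()[0],s["wrist_force"],s["ft_torque"],s["finger_gap"]);move([.66,.08,.30],down(np.radians(168)))
E
```

```text
[0.47465353 0.28291136 0.30431154] [ 0.91207375  0.30310905 -1.31916588] [ 0.03924959 -0.03902637  0.0044446 ] 0.03510238891003148
shift cm [-12.36 -24.54   0.51] turn deg [ 0.15  0.42 27.67]
```

Request:
send_rows:
  series: [-12.4, -24.5, 0.3, 0, 0, 27.7, 0.2, -12.4, -24.5, 0.3, 0, 0, 27.7, 0.2, -12.4, -24.5, 0.3, 0, 0, 27.7, 0.2, -12.4, -24.5, 0.3, 0, 0, 27.7, 0.2, -12.4, -24.5, 0.3, 0, 0, 27.7, 0.2, -12.4, -24.5, 0.3, 0, 0, 27.7, 0.2, -12.4, -24.5, 0.3, 0, 0, 27.7, 0.2, -12.4, -24.5, 0.3, 0, 0, 27.7, 0.2, -12.4, -24.5, 0.3, 0, 0, 27.7, 0.2, -12.4, -24.5, 0.3, 0, 0, 27.7, 0.2]

```text
clock: 6.67
tcp_pos: [0.6576, 0.08, 0.2946]
orientation: [-0.002, 0.105, 0.994, -0.0]
wrist_force: [-0.6, 0.1, -1.4]
finger_gap: 0.0353
```

```bash
cat >> h.py <<'E'
def snap(tag):
    p,M=tool();i=camera_info("wrist");im=read_camera("wrist");cv2.imwrite(f"pics/{tag}.png",im)
    import pickle;pickle.dump((i,p,M),open(tag+".pkl","wb"));return im
E
python3 - <<'E'
from h import *
s=get_state();print(tool()[0],s["qvel"]);snap("v1");move([.70,-.02,.30],down(np.radians(168)))
E
```

```text
[0.65763171 0.07998427 0.29456263] [ 0.02484168 -0.02752661 -0.00021995  0.00625825 -0.00142238 -0.00285195]
shift cm [-6.24 -8.96 -0.47] turn deg [-0.01 -0.14  0.02]
```

View pics/v1.png

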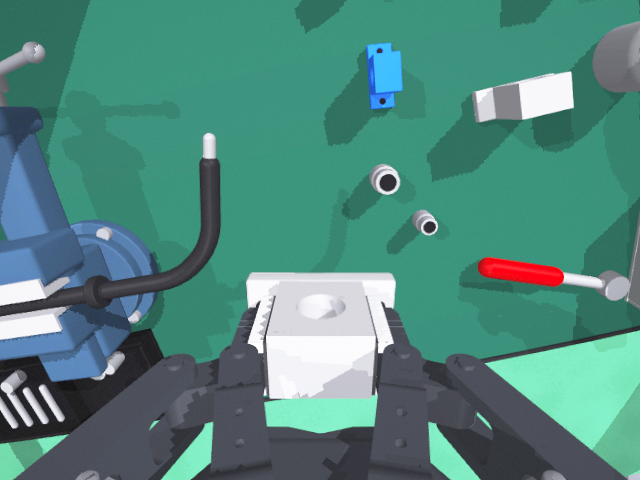

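View 1 shows the ring at (97,290), the bend around (205,250), the leg end at (209,160) and the spigot tip at (209,135). The held housing is squarely in the jaws. Next is a second viewpoint.

Request:
send_rows:
  series: [-7, -11.8, -0.5, 0, 0, 0, 0.2, -7, -11.8, -0.5, 0, 0, 0, 0.2, -7, -11.8, -0.5, 0, 0, 0, 0.2, -7, -11.8, -0.5, 0, 0, 0, 0.2, -7, -11.8, -0.5, 0, 0, 0, 0.2, -7, -11.8, -0.5, 0, 0, 0, 0.2, -7, -11.8, -0.5, 0, 0, 0, 0.2]

```text
clock: 7.3
tcp_pos: [0.7018, -0.0482, 0.3019]
orientation: [-0.0, 0.104, 0.995, 0.0]
wrist_force: [-0.6, 0.4, -1.3]
finger_gap: 0.0358
```

```bash
python3 - <<'E'
from h import *
s=get_state();print(tool()[0],s["qvel"]);snap("v2")
E
```

```text
[ 0.70178723 -0.0482125   0.30188702] [ 0.01312084 -0.00710511 -0.00157355  0.00133103 -0.00230442 -0.00395799]
```

View pics/v2.png

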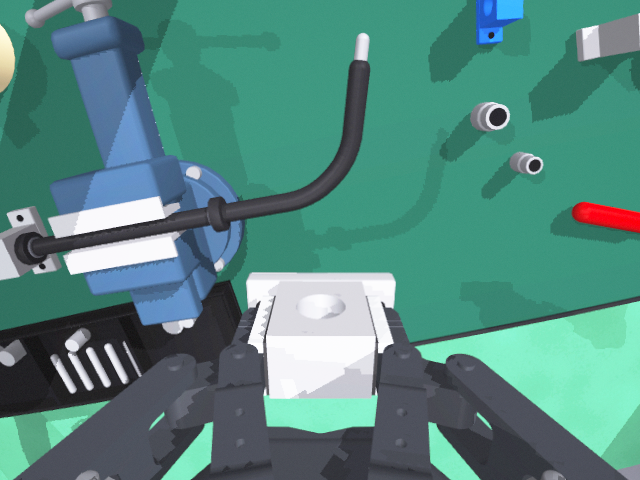

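```bash
cat > bar.py <<'E'
from h import *
import pickle
from scipy.ndimage import map_coordinates
def frame(v):   # columns: vice x, y, z ; tilt about y
    return (R.from_euler("z",v[3])*R.from_euler("y",v[4])).as_matrix()
def curve(v,ss):
    "v: x,y,z,yaw,tilt,L1,R1,R2,theta -> points, unit tangents (outward) in world, at arclengths ss from the stop face"
    L1,R1,R2,th=v[5:9]; a1=R1*th/2;a2=R2*th/2
    g=np.linspace(-.03,.35,3801);k=np.where((g>L1)&(g<L1+a1),1/R1,np.where((g>=L1+a1)&(g<L1+a1+a2),1/R2,0))
    h=1e-4;phi=np.cumsum(k)*h
    x=-np.cumsum(np.sin(phi))*h;y=np.cumsum(np.cos(phi))*h
    i0=np.argmin(abs(g));x-=x[i0];y-=y[i0]
    f=lambda c:np.interp(ss,g,c)
    F=frame(v)
    P=np.c_[f(x),f(y),0*ss]@F.T+v[:3];T=np.c_[-np.sin(f(phi)),np.cos(f(phi)),0*ss]@F.T
    return P,T
def legstart(v): return v[5]+(v[6]+v[7])*v[8]/2
E
cat > fit.py <<'E'
from bar import *
views=[]
for t in("v1","v2"):
    i,p,M=pickle.load(open(t+".pkl","rb"));views.append((Cam(i),cv2.imread(f"pics/{t}.png").max(2).astype(float)))
v0=np.array([.683,-.223+.095,.143,0,0,.055,.06,.06,np.radians(75)])
# seed yaw from ring pts
A=tri([views[0][0],views[1][0]],[(109,289),(228,211)]);B=tri([views[0][0],views[1][0]],[(209,160),(358,62)]);C=tri([views[0][0],views[1][0]],[(209,134),(363,34)])
print("face",A,"shoulder",B,"tip",C,"leg dir",np.degrees(np.arctan2(*(C-B)[[1,0]])))
v0[:3]=A
v0[3]=least_squares(lambda q:curve(np.r_[v0[:3],q,v0[4:]],np.array([legstart(v0)+.055]))[0][0,:2]-B[:2],[0.]).x[0];print("yaw0",np.degrees(v0[3]))
def measure(v):
    "midpoints of the dark run across the bar, per view"
    out=[]
    ss=np.r_[np.linspace(.006,legstart(v)+.052,60)]
    P,T=curve(v,ss)
    for c,im in views:
        q=c.proj(P);d=c.proj(P+T*1e-3)-q;d/=np.linalg.norm(d,axis=1)[:,None];n=np.c_[-d[:,1],d[:,0]]
        t=np.arange(-25,25.01,.25);X=q[:,None]+n[:,None]*t[None,:,None]
        I=map_coordinates(im,[X[...,1],X[...,0]],order=1,mode="nearest")<78
        m=np.full(len(ss),np.nan);wd=m.copy()
        for k,r in enumerate(I):
            lab=np.diff(np.r_[0,r.astype(int),0]);st=np.flatnonzero(lab==1);en=np.flatnonzero(lab==-1)
            if len(st):
                j=np.argmin([0 if a<=100<=b else min(abs(a-100),abs(b-100)) for a,b in zip(st,en)])
                m[k]=(t[st[j]]+t[en[j]-1])/2;wd[k]=(en[j]-st[j])*.25
        W=16e-3*c.K[0,0]/np.linalg.norm(P-c.c,axis=1)
        ok=(abs(wd-W)<.25*W)
        out.append((c,q+n*m[:,None],n,ok,ss))
    return out
v=v0.copy()
prior=np.array([np.nan,np.nan,.143,np.nan,0,.055,.06,.06,np.radians(75)]);sig=np.array([1,1,.003,1,.05,.002,.004,.004,np.radians(8)])
for it in range(6):
    ms=measure(v)
    def res(u):
        r=[]
        for c,m,n,ok,ss in ms:
            q=c.proj(curve(u,ss)[0]);r.append((np.sum((q-m)*n,axis=1)*1.0)[ok])
        L=np.array([legstart(u)+.055,legstart(u)+.075]);E=curve(u,np.r_[0,L])[0]
        for (c,_),pts in zip(views,([(109,289),(209,160),(209,134)],[(228,211),(358,62),(363,34)])):
            r.append((c.proj(E)-np.array(pts)).ravel()*.5)
        g=~np.isnan(prior);r.append(((u-prior)/sig)[g]);return np.concatenate(r)
    v=least_squares(res,v,x_scale=[.01]*3+[.1,.1,.01,.01,.01,.1],loss="soft_l1").x
    r=res(v);
    print(it,v.round(4),"deg",np.degrees(v[[3,4,8]]).round(2),"rms",np.sqrt(np.mean(r**2)).round(2),[int(m[3].sum()) for m in ms])
np.save("bar.npy",v)
P,T=curve(v,np.array([0,legstart(v),legstart(v)+.055,legstart(v)+.075]));print(P.round(4));print(T.round(3),"endleg yaw",np.degrees(np.arctan2(T[-1,1],T[-1,0])))
vis=cv2.imread("pics/v2.png")
for t,(c,_) in zip(("v1","v2"),views):
    vis=cv2.imread(f"pics/{t}.png")
    for x,y in c.proj(curve(v,np.linspace(0,legstart(v)+.075,80))[0]):cv2.circle(vis,(int(x),int(y)),1,(0,0,255),-1)
    cv2.imwrite(f"pics/{t}o.png",vis)
# held housing pose in v1/v2: bore front rim etc
E
python3 fit.py; python3 - <<'E'
import cv2,numpy as np
a=cv2.imread("pics/v1o.png")[120:330,60:330];b=cv2.imread("pics/v2o.png")[20:230,180:450]
cv2.imwrite("pics/o.png",cv2.resize(np.hstack([a,b]),(790,307),interpolation=2))
E
```

```text
face [ 0.68267775 -0.12375763  0.13596593] shoulder [0.59052216 0.00570293 0.14439274] tip [0.5720619  0.01231536 0.14639909] leg dir 160.29256575280084
yaw0 -2.1360571357091533
0 [ 0.6806 -0.1198  0.1423 -0.0322  0.0391  0.0526  0.0593  0.0566  1.2821] deg [-1.85  2.24 73.46] rms 0.54 [12, 16]
1 [ 0.6806 -0.1198  0.1423 -0.0322  0.0391  0.0526  0.0593  0.0566  1.2821] deg [-1.85  2.24 73.46] rms 0.54 [12, 13]
2 [ 0.6806 -0.1198  0.1423 -0.0322  0.0391  0.0526  0.0593  0.0566  1.2821] deg [-1.85  2.24 73.46] rms 0.54 [12, 13]
3 [ 0.6806 -0.1198  0.1423 -0.0322  0.0391  0.0526  0.0593  0.0566  1.2821] deg [-1.85  2.24 73.46] rms 0.54 [12, 13]
4 [ 0.6806 -0.1198  0.1423 -0.0322  0.0391  0.0526  0.0593  0.0566  1.2821] deg [-1.85  2.24 73.46] rms 0.54 [12, 13]
5 [ 0.6806 -0.1198  0.1423 -0.0322  0.0391  0.0526  0.0593  0.0566  1.2821] deg [-1.85  2.24 73.46] rms 0.54 [12, 13]
[[ 0.6806 -0.1198  0.1423]
 [ 0.643  -0.0101  0.1439]
 [ 0.5908  0.0071  0.146 ]
 [ 0.5719  0.0134  0.1467]]
[[ 0.032  0.999  0.   ]
 [-0.949  0.314  0.037]
 [-0.949  0.314  0.037]
 [-0.949  0.314  0.037]] endleg yaw 161.6723193532359
```

View pics/o.png

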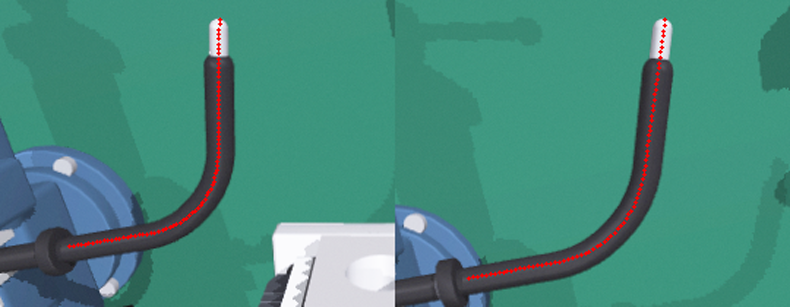

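```bash
sed -i 's/cv2.imread(f"pics\/{t}.png").max(2).astype(float)))/np.ptp(cv2.imread(f"pics\/{t}.png").astype(float),axis=2)))/; s/order=1,mode="nearest")<78/order=1,mode="nearest")<30/' fit.py; python3 fit.py; python3 - <<'E'
import cv2,numpy as np
im=cv2.imread("pics/v1.png");print(im[200,195:225].tolist())
E
```

```text
face [ 0.68267775 -0.12375763  0.13596593] shoulder [0.59052216 0.00570293 0.14439274] tip [0.5720619  0.01231536 0.14639909] leg dir 160.29256575280084
yaw0 -2.1360571357091533
0 [ 0.6818 -0.1231  0.1418 -0.0306  0.0334  0.0534  0.062   0.061   1.2947] deg [-1.75  1.91 74.18] rms 0.52 [60, 60]
1 [ 0.6818 -0.1231  0.1418 -0.0306  0.0334  0.0534  0.062   0.061   1.2947] deg [-1.75  1.91 74.18] rms 0.52 [60, 60]
2 [ 0.6818 -0.1231  0.1418 -0.0306  0.0334  0.0534  0.062   0.061   1.2947] deg [-1.75  1.91 74.18] rms 0.52 [60, 60]
3 [ 0.6818 -0.1231  0.1418 -0.0306  0.0334  0.0534  0.062   0.061   1.2947] deg [-1.75  1.91 74.18] rms 0.52 [60, 60]
4 [ 0.6818 -0.1231  0.1418 -0.0306  0.0334  0.0534  0.062   0.061   1.2947] deg [-1.75  1.91 74.18] rms 0.52 [60, 60]
5 [ 0.6818 -0.1231  0.1418 -0.0306  0.0334  0.0534  0.062   0.061   1.2947] deg [-1.75  1.91 74.18] rms 0.52 [60, 60]
[[ 0.6818 -0.1231  0.1418]
 [ 0.6407 -0.0091  0.1433]
 [ 0.5883  0.0075  0.145 ]
 [ 0.5692  0.0135  0.1457]]
[[ 0.031  1.     0.   ]
 [-0.953  0.302  0.032]
 [-0.953  0.302  0.032]
 [-0.953  0.302  0.032]] endleg yaw 162.40370666147032
[[126, 150, 63], [126, 149, 61], [125, 149, 60], [128, 150, 61], [112, 132, 57], [74, 80, 49], [55, 50, 50], [60, 56, 55], [61, 57, 57], [65, 60, 61], [66, 60, 61], [68, 64, 65], [72, 66, 65], [79, 72, 73], [80, 75, 76], [78, 70, 71], [74, 65, 66], [67, 60, 61], [67, 62, 63], [65, 56, 59], [61, 52, 54], [61, 55, 56], [58, 54, 53], [54, 49, 50], [48, 42, 42], [95, 107, 51], [124, 144, 62], [126, 149, 60], [127, 151, 63], [125, 148, 59]]
```

The overlay follows the bar closely in both views, with all samples inlying. Next I check the held housing's place in the hand against the wrist image.

```bash
python3 - <<'E'
from bar import *
i,p,M=pickle.load(open("v2.pkl","rb"));c=Cam(i);im=cv2.imread("pics/v2.png")
def pred(o):
    # o: offset of bore centre in tool from (0,0,-.0189), tool axes ; z up = -tool z
    pts=[(.013,-.033,-.032),(.013,.033,-.032),(.013,-.033,-.022),(.013,.033,-.022),(.013,-.018,.020),(.013,.018,.020),(-.013,-.018,.020),(-.013,.018,.020),(.013,0,0)]
    return c.proj([p+M@(np.array([a,b,-z])+o+[0,0,-.0189]) for a,b,z in pts])
print(pred(np.zeros(3)).round(1))
print(np.array(pred(np.array([.001,0,0]))-pred(np.zeros(3)))[8],np.array(pred(np.array([0,0,.001]))-pred(np.zeros(3)))[8])
cv2.imwrite("pics/e.png",cv2.resize(im[260:410,230:410],(720,600),interpolation=cv2.INTER_CUBIC))
E
```

```text
[[246.2 275. ]
 [389.9 275. ]
 [241.9 284.6]
 [394.1 284.6]
 [262.2 341.3]
 [372.5 341.3]
 [266.4 403.7]
 [368.7 403.7]
 [317.7 310.5]]
[-0.0052649  -2.34064432] [ 0.01402828 -1.33393579]
```

View pics/e.png

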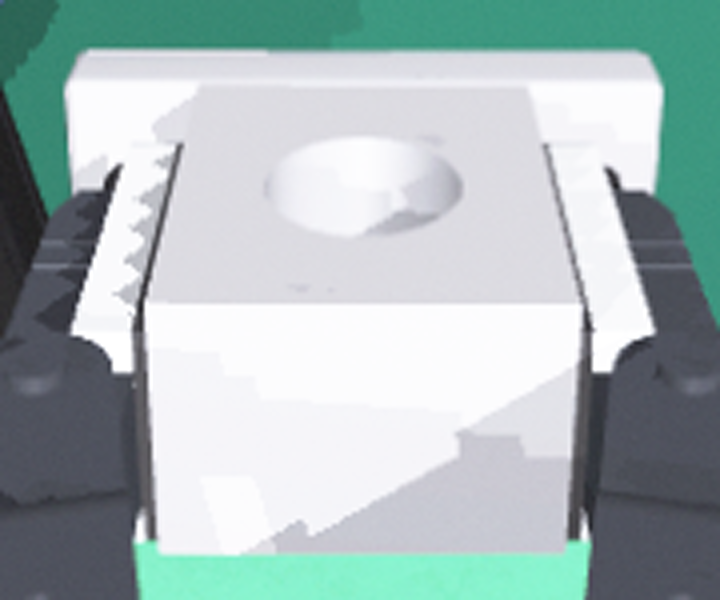

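```bash
python3 - <<'E'
from bar import *
i,p,M=pickle.load(open("v2.pkl","rb"));c=Cam(i)
pts=np.array([(.013,-.033,-.032),(.013,.033,-.032),(.013,-.033,-.022),(.013,.033,-.022),(.013,-.018,.020),(.013,.018,.020),(-.013,-.018,.020),(-.013,.018,.020),(.013,0,0)])*[1,1,-1]
m=np.array([(250,273),(392,273),(246.5,282),(395.5,282),(266.8,335.8),(375.8,335.8),(269.5,398.3),(371.8,398.3),(321,306.8)])
f=lambda u:(c.proj((R.from_rotvec(u[3:]).apply(pts)+u[:3]+[0,0,-.0189])@M.T+p)-m).ravel()
r=least_squares(f,np.zeros(6),x_scale=[.001]*3+[.02]*3);print("offset mm",(r.x[:3]*1e3).round(2),"rot deg",np.degrees(r.x[3:]).round(2),np.sqrt(np.mean(r.fun**2)))
r=least_squares(lambda u:f(np.r_[u,0,0,0]),np.zeros(3),x_scale=.001);print("offset mm",(r.x[:3]*1e3).round(2),np.sqrt(np.mean(r.fun**2)))
E
```

```text
offset mm [0.41 1.25 2.04] rot deg [-0.11 -0.72  0.05] 0.3375823693019333
offset mm [0.19 1.26 2.47] 0.5150310755649267
```

```bash
cat > plan.py <<'E'
from bar import *
import sys,os
v=np.load("bar.npy");BIAS=np.array([0,-.0012,.0015]);LS=legstart(v)
if os.path.exists("bias.npy"): BIAS=np.load("bias.npy")
HZ=.0189
def target(s,up=0,b=None):
    b=BIAS if b is None else b
    P,T=curve(v,np.array([s]));x=T[0];n=frame(v)[:,2];M=np.c_[x,np.cross(-n,x),-n]
    return P[0]+b+M[:,2]*HZ+[0,0,up],M
def rel(p,M,p0,M0):
    return np.r_[M0.T@(p-p0)*100,R.from_matrix(M0.T@M).as_rotvec(degrees=True)]
def getcmd(): return pickle.load(open("cmd.pkl","rb")) if os.path.exists("cmd.pkl") else tool()
def rows(tg,grip=.2):
    "rows from the commanded pose, and advance it"
    p0,M0=getcmd();o=[rel(p,M,p0,M0).round(2) for p,M in tg]
    print("[",", ".join(",".join(f"{a:g}" for a in r)+f",{grip}" for r in o),"]")
    l=o[-1];pickle.dump((p0+M0@l[:3]/100,M0@R.from_rotvec(l[3:],degrees=True).as_matrix()),open("cmd.pkl","wb"))
def status():
    st=get_state();p,M=tool(st);pc,Mc=getcmd()
    fr=np.array(st["wrist_force"]);print("F tool",(M.T@fr).round(2),"F world",fr.round(2),"M tool",(M.T@st["ft_torque"]).round(3),"gap",round(float(st["finger_gap"]),4))
    print("meas-cmd mm, tool",(Mc.T@(p-pc)*1e3).round(2),"rot",R.from_matrix(Mc.T@M).as_rotvec(degrees=True).round(2),"t",st["clock"])
E
python3 - <<'E'
from plan import *
a=target(LS+.115,.14);b=target(LS+.115)
pickle.dump(tool(),open("cmd.pkl","wb"))
print(a[0],b[0],rel(*a,*tool()).round(2),rel(*b,*tool()).round(2))
rows([a]*7+[target(LS+.115,.07)]*1+[b]*2)
E
```

```text
[0.53046681 0.02445005 0.26958715] [0.53046681 0.02445005 0.12958715] [18.26  3.55  3.25  0.45  1.86  5.69] [18.26  3.55 17.25  0.45  1.86  5.69]
[ 18.26,3.55,3.25,0.45,1.86,5.69,0.2, 18.26,3.55,3.25,0.45,1.86,5.69,0.2, 18.26,3.55,3.25,0.45,1.86,5.69,0.2, 18.26,3.55,3.25,0.45,1.86,5.69,0.2, 18.26,3.55,3.25,0.45,1.86,5.69,0.2, 18.26,3.55,3.25,0.45,1.86,5.69,0.2, 18.26,3.55,3.25,0.45,1.86,5.69,0.2, 18.26,3.55,10.25,0.45,1.86,5.69,0.2, 18.26,3.55,17.25,0.45,1.86,5.69,0.2, 18.26,3.55,17.25,0.45,1.86,5.69,0.2 ]
```

Request:
send_rows:
  series: [18.26, 3.55, 3.25, 0.45, 1.86, 5.69, 0.2, 18.26, 3.55, 3.25, 0.45, 1.86, 5.69, 0.2, 18.26, 3.55, 3.25, 0.45, 1.86, 5.69, 0.2, 18.26, 3.55, 3.25, 0.45, 1.86, 5.69, 0.2, 18.26, 3.55, 3.25, 0.45, 1.86, 5.69, 0.2, 18.26, 3.55, 7.25, 0.45, 1.86, 5.69, 0.2, 18.26, 3.55, 11.25, 0.45, 1.86, 5.69, 0.2, 18.26, 3.55, 15.25, 0.45, 1.86, 5.69, 0.2, 18.26, 3.55, 17.25, 0.45, 1.86, 5.69, 0.2, 18.26, 3.55, 17.25, 0.45, 1.86, 5.69, 0.2]

```text
clock: 8.18
tcp_pos: [0.5266, 0.0247, 0.1247]
orientation: [-0.021, 0.153, 0.988, -0.002]
wrist_force: [-1.5, -0.0, -1.3]
finger_gap: 0.0355
```

Request:
send_rows:
  series: [0, 0, 0, 0, 0, 0, 0.2, 0, 0, 0, 0, 0, 0, 0.2, 0, 0, 0, 0, 0, 0, 0.2]

```text
clock: 8.43
tcp_pos: [0.5329, 0.0229, 0.1316]
orientation: [-0.014, 0.154, 0.988, -0.002]
wrist_force: [-0.1, 0.6, -2.0]
finger_gap: 0.0351
```

```bash
python3 - <<'E'
from plan import *
status();a=tool();t=target(LS+.115);print("to target",rel(*t,*a).round(2))
snap("v3")
top=read_camera("side");cv2.imwrite("pics/s3.png",np.hstack([cv2.resize(top[170:260,230:365],(600,400),interpolation=3)]))
E
```

```text
F tool [0.2  0.6  1.95] F world [-0.07  0.63 -1.95] M tool [-0.039 -0.072 -0.007] gap 0.0351
meas-cmd mm, tool [-2.77 -0.81 -2.11] rot [-0.03 -0.26  0.09] t 8.4333
to target [ 0.28  0.08  0.21  0.03  0.26 -0.08]
```

View pics/v3.png

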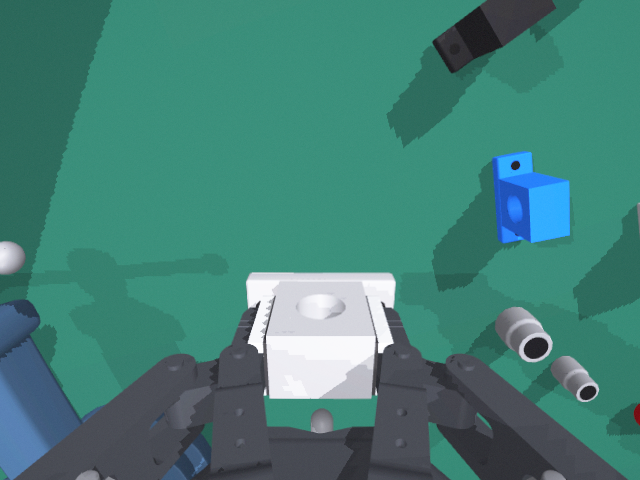

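The spigot tip shows at (321,415), laterally in line with the bore at x=321. I'll let the arm settle and calibrate command against measured pose.

Request:
send_rows:
  series: [0, 0, 0, 0, 0, 0, 0.2, 0, 0, 0, 0, 0, 0, 0.2, 0, 0, 0, 0, 0, 0, 0.2, 0, 0, 0, 0, 0, 0, 0.2, 0, 0, 0, 0, 0, 0, 0.2, 0, 0, 0, 0, 0, 0, 0.2]

```text
clock: 9.03
tcp_pos: [0.5312, 0.0225, 0.129]
orientation: [-0.017, 0.154, 0.988, -0.002]
wrist_force: [-0.9, 0.6, -1.8]
finger_gap: 0.0352
```

```bash
python3 - <<'E'
from plan import *
status();a=tool();t=target(LS+.115);print("to target",rel(*t,*a).round(2))
pickle.dump(a,open("cmd.pkl","wb"))
print("Fbase for zeroing above")
rows([target(LS+.115),target(LS+.110),target(LS+.105),target(LS+.100),target(LS+.095),target(LS+.09),target(LS+.085),target(LS+.08),target(LS+.08),target(LS+.08)])
E
```

```text
F tool [0.92 0.28 1.83] F world [-0.85  0.55 -1.8 ] M tool [-0.065 -0.054  0.01 ] gap 0.0352
meas-cmd mm, tool [-1.3  -1.69  0.53] rot [0.02 0.   0.14] t 9.0333
to target [ 0.13  0.17 -0.05 -0.02 -0.   -0.14]
Fbase for zeroing above
[ 0.13,0.17,-0.05,-0.02,-0,-0.14,0.2, -0.37,0.17,-0.05,-0.02,-0,-0.14,0.2, -0.87,0.17,-0.05,-0.02,-0,-0.14,0.2, -1.37,0.17,-0.05,-0.02,-0,-0.14,0.2, -1.87,0.17,-0.05,-0.02,-0,-0.14,0.2, -2.37,0.17,-0.05,-0.02,-0,-0.14,0.2, -2.87,0.17,-0.05,-0.02,-0,-0.14,0.2, -3.37,0.17,-0.05,-0.02,-0,-0.14,0.2, -3.37,0.17,-0.05,-0.02,-0,-0.14,0.2, -3.37,0.17,-0.05,-0.02,-0,-0.14,0.2 ]
```

```bash
python3 - <<'E'
from plan import *
for t in("v1","v2","v3"):
    i,p,M=pickle.load(open(t+".pkl","rb"));c=Cam(i);print(t,(M.T@(c.c-p)*1e3).round(2),"axis",(M.T@c.M[:,2]).round(4),"x",(M.T@c.M[:,0]).round(4))
i,p,M=pickle.load(open("v3.pkl","rb"));c=Cam(i)
print("tip pred",c.proj(curve(v,np.array([LS+.072]))[0]),"bore",c.proj(p+M@np.array([.013,0,-.0189])))
for k in range(4):
    read_camera("top");p,M=tool();print((p*1e3).round(2),(M.T@(np.array(camera_info("wrist")["xyz"])-p)*1e3).round(2))
E
```

```text
v1 [  83.43    0.81 -141.36] axis [-0.3223  0.0011  0.9466] x [ 4.e-04  1.e+00 -1.e-03]
v2 [  83.42    0.79 -141.33] axis [-0.3222  0.0011  0.9467] x [ 4.0e-04  1.0e+00 -1.1e-03]
v3 [  83.48    0.77 -141.34] axis [-0.3221  0.0011  0.9467] x [ 4.e-04  1.e+00 -1.e-03]
tip pred [[322.60748371 412.16184259]] bore [[317.76315443 310.63053685]]
[531.18  22.5  129.02] [  83.47    0.76 -141.33]
[531.19  22.51 128.98] [  83.49    0.76 -141.36]
[531.15  22.51 129.  ] [  83.46    0.78 -141.34]
[531.17  22.54 129.02] [  83.46    0.76 -141.33]
```

```bash
python3 - <<'E'
from plan import *
np.save("bias.npy",[-.0003,-.0022,.0015])
import plan; plan.BIAS=np.load("bias.npy")
rows([target(LS+a) for a in(.112,.107,.102,.097,.092,.087,.082,.077,.073,.073)])
E
```

```text
[ 3.2,-0.1,-0,-0,-0,-0,0.2, 2.7,-0.1,-0,-0,-0,-0,0.2, 2.2,-0.1,-0,-0,-0,-0,0.2, 1.7,-0.1,-0,-0,-0,-0,0.2, 1.2,-0.1,-0,-0,-0,-0,0.2, 0.7,-0.1,-0,-0,-0,-0,0.2, 0.2,-0.1,-0,-0,-0,-0,0.2, -0.3,-0.1,-0,-0,-0,-0,0.2, -0.7,-0.1,-0,-0,-0,-0,0.2, -0.7,-0.1,-0,-0,-0,-0,0.2 ]
```

```bash
python3 - <<'E'
from plan import *
pickle.dump(tool(),open("cmd.pkl","wb"))
rows([target(LS+a) for a in(.112,.107,.102,.097,.092,.087,.082,.077,.073,.073)])
E
```

```text
[ -0.17,0.06,-0.05,-0.02,-0,-0.13,0.2, -0.67,0.06,-0.05,-0.02,-0,-0.13,0.2, -1.17,0.06,-0.05,-0.02,-0,-0.13,0.2, -1.67,0.06,-0.05,-0.02,-0,-0.13,0.2, -2.17,0.06,-0.05,-0.02,-0,-0.13,0.2, -2.67,0.06,-0.05,-0.02,-0,-0.13,0.2, -3.17,0.06,-0.05,-0.02,-0,-0.13,0.2, -3.67,0.06,-0.05,-0.02,-0,-0.13,0.2, -4.07,0.06,-0.05,-0.02,-0,-0.13,0.2, -4.07,0.06,-0.05,-0.02,-0,-0.13,0.2 ]
```

Request:
send_rows:
  series: [-0.17, 0.06, -0.05, 0, 0, -0.13, 0.2, -0.67, 0.06, -0.05, 0, 0, -0.13, 0.2, -1.17, 0.06, -0.05, 0, 0, -0.13, 0.2, -1.67, 0.06, -0.05, 0, 0, -0.13, 0.2, -2.17, 0.06, -0.05, 0, 0, -0.13, 0.2, -2.67, 0.06, -0.05, 0, 0, -0.13, 0.2, -3.17, 0.06, -0.05, 0, 0, -0.13, 0.2, -3.67, 0.06, -0.05, 0, 0, -0.13, 0.2, -4.07, 0.06, -0.05, 0, 0, -0.13, 0.2, -4.07, 0.06, -0.05, 0, 0, -0.13, 0.2]

```text
clock: 10.07
tcp_pos: [0.5711, 0.0104, 0.1281]
orientation: [-0.016, 0.153, 0.988, -0.002]
wrist_force: [0.3, 0.9, -1.3]
finger_gap: 0.0351
```

```bash
python3 - <<'E'
from plan import *
status();print(rel(*target(LS+.073),*tool()).round(2))
snap("v4");im=cv2.imread("pics/v4.png")[260:430,230:410];cv2.imwrite("pics/v4c.png",cv2.resize(im,(540,510),interpolation=2))
E
```

```text
F tool [-0.07  0.94  1.29] F world [ 0.31  0.88 -1.3 ] M tool [ 0.043 -0.009  0.021] gap 0.0351
meas-cmd mm, tool [-1.06 -0.03  0.06] rot [ 0.02 -0.04  0.02] t 10.0667
[ 0.1   0.01 -0.01 -0.02  0.04 -0.02]
```

View pics/v4c.png

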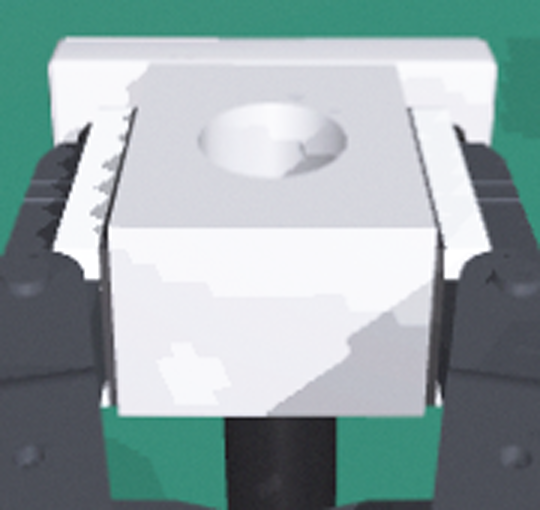

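The dark bar emerges under the housing at crop x 226–336 (centre 281), against a body centre of 273. So the bar is about 1 mm to tool +y, and I'll correct by that and go on slowly.

```bash
python3 - <<'E'
from plan import *
import plan; plan.BIAS=np.array([0,-.0011,.0015]);np.save("bias.npy",plan.BIAS)
rows([target(LS+a) for a in(.073,.070,.067,.064,.061,.058,.055,.052,.050,.050)])
E
```

```text
[ -0,0.12,-0,-0,-0,-0,0.2, -0.3,0.12,-0,-0,-0,-0,0.2, -0.6,0.12,-0,-0,-0,-0,0.2, -0.9,0.12,-0,-0,-0,-0,0.2, -1.2,0.12,-0,-0,-0,-0,0.2, -1.5,0.12,-0,-0,-0,-0,0.2, -1.8,0.12,-0,-0,-0,-0,0.2, -2.1,0.12,-0,-0,-0,-0,0.2, -2.3,0.12,-0,-0,-0,-0,0.2, -2.3,0.12,-0,-0,-0,-0,0.2 ]
```

Request:
send_rows:
  series: [0, 0.12, 0, 0, 0, 0, 0.2, -0.3, 0.12, 0, 0, 0, 0, 0.2, -0.6, 0.12, 0, 0, 0, 0, 0.2, -0.8, 0.12, 0, 0, 0, 0, 0.2, -1.0, 0.12, 0, 0, 0, 0, 0.2, -1.0, 0.12, 0, 0, 0, 0, 0.2]

```text
clock: 10.62
tcp_pos: [0.5805, 0.0087, 0.128]
orientation: [-0.016, 0.153, 0.988, -0.002]
wrist_force: [0.4, -0.1, -2.2]
finger_gap: 0.0354
```

```bash
python3 - <<'E'
from plan import *
p,M=getcmd();pickle.dump((p+M@[.013,0,0],M),open("cmd.pkl","wb"))
status();print(rel(*target(LS+.063),*tool()).round(2))
E
```

```text
F tool [-0.49  0.05  2.21] F world [ 0.41 -0.1  -2.23] M tool [-0.027 -0.051 -0.012] gap 0.0354
meas-cmd mm, tool [-0.56 -0.03 -0.1 ] rot [ 0.02 -0.03  0.01] t 10.6167
[ 0.06  0.    0.01 -0.02  0.03 -0.02]
```

Request:
send_rows:
  series: [-0.3, 0, 0, 0, 0, 0, 0.2, -0.6, 0, 0, 0, 0, 0, 0.2, -0.9, 0, 0, 0, 0, 0, 0.2, -1.2, 0, 0, 0, 0, 0, 0.2, -1.5, 0, 0, 0, 0, 0, 0.2, -1.8, 0, 0, 0, 0, 0, 0.2, -2.1, 0, 0, 0, 0, 0, 0.2, -2.3, 0, 0, 0, 0, 0, 0.2, -2.3, 0, 0, 0, 0, 0, 0.2]

```text
clock: 11.37
tcp_pos: [0.6025, 0.0017, 0.1271]
orientation: [-0.016, 0.153, 0.988, -0.002]
wrist_force: [0.1, 0.2, -1.4]
finger_gap: 0.0354
```

```bash
python3 - <<'E'
from plan import *
p,M=getcmd();pickle.dump((p+M@[-.023,0,0],M),open("cmd.pkl","wb"))
status();print(rel(*target(LS+.04),*tool()).round(2))
snap("v5");im=cv2.imread("pics/v5.png")[260:430,230:410];cv2.imwrite("pics/v5c.png",cv2.resize(im,(540,510),interpolation=2))
g=im[143:170,:].max(2);print([ (int(r),int(np.flatnonzero(g[r]<95)[0]+230) if 0 else np.flatnonzero((np.ptp(im[143+r].astype(int),axis=1)<30)&(g[r]<110)).tolist()[:1]) for r in (15,)])
E
```

```text
F tool [-0.09  0.24  1.44] F world [ 0.11  0.2  -1.45] M tool [-0.086 -0.002 -0.001] gap 0.0354
meas-cmd mm, tool [-0.57 -0.01 -0.01] rot [ 0.02 -0.02  0.01] t 11.3667
[ 0.06  0.   -0.   -0.02  0.02 -0.01]
[(15, [0])]
```

Request:
send_rows:
  series: [-0.3, 0, 0, 0, 0, 0, 0.2, -0.6, 0, 0, 0, 0, 0, 0.2, -0.9, 0, 0, 0, 0, 0, 0.2, -1.2, 0, 0, 0, 0, 0, 0.2, -1.5, 0, 0, 0, 0, 0, 0.2, -1.8, 0, 0, 0, 0, 0, 0.2, -2.1, 0, 0, 0, 0, 0, 0.2, -2.4, 0, 0, 0, 0, 0, 0.2, -2.5, 0, 0, 0, 0, 0, 0.2, -2.5, 0, 0, 0, 0, 0, 0.2]

```text
clock: 12.25
tcp_pos: [0.6261, -0.0058, 0.1263]
orientation: [-0.017, 0.153, 0.988, -0.002]
wrist_force: [-1.2, 0.3, -2.2]
finger_gap: 0.0357
```

```bash
cat >> plan.py <<'E'
def chord(s,h=.013):
    "housing pose in the bend: centred on the chord between the ends of the bore, shifted outward half the sagitta"
    P,T=curve(v,np.array([s-h,s,s+h]));x=P[2]-P[0];x/=np.linalg.norm(x);n=frame(v)[:,2];M=np.c_[x,np.cross(-n,x),-n]
    c=(P[0]+P[2])/4+P[1]/2
    return c+BIAS+M[:,2]*HZ,M
E
python3 - <<'E'
from plan import *
p,M=getcmd();pickle.dump((p+M@[-.025,0,0],M),open("cmd.pkl","wb"))
status();print(rel(*chord(LS+.015),*tool()).round(2))
rows([chord(LS+a) for a in(.0125,.010,.0075,.005,.0025,0,-.0025,-.005,-.005)])
E
```

```text
F tool [ 1.15 -0.01  2.19] F world [-1.17  0.34 -2.15] M tool [ 0.002 -0.008 -0.011] gap 0.0357
meas-cmd mm, tool [-0.34 -0.02  0.03] rot [ 0.02 -0.01  0.01] t 12.25
[ 0.03  0.   -0.01 -0.02  0.01 -0.01]
[ -0.25,-0,-0,-0,-0,0,0.2, -0.5,-0,-0,-0,-0,0.15,0.2, -0.75,-0.01,-0,-0,-0,0.53,0.2, -1,-0.01,-0,-0,-0,1.13,0.2, -1.25,-0.02,-0,-0,-0,1.96,0.2, -1.5,-0.03,-0,-0,-0,3.01,0.2, -1.75,-0.05,-0,-0,-0,4.29,0.2, -1.99,-0.08,-0,-0,-0,5.8,0.2, -1.99,-0.08,-0,-0,-0,5.8,0.2 ]
```

Request:
send_rows:
  series: [-0.25, 0, 0, 0, 0, 0, 0.2, -0.5, 0, 0, 0, 0, 0.15, 0.2, -0.75, -0.01, 0, 0, 0, 0.53, 0.2, -1.0, -0.01, 0, 0, 0, 1.13, 0.2, -1.25, -0.02, 0, 0, 0, 1.96, 0.2, -1.5, -0.03, 0, 0, 0, 3.0, 0.2, -1.75, -0.05, 0, 0, 0, 4.3, 0.2, -1.99, -0.08, 0, 0, 0, 5.8, 0.2, -1.99, -0.08, 0, 0, 0, 5.8, 0.2]

```text
clock: 13.0
tcp_pos: [0.645, -0.0127, 0.1257]
orientation: [-0.016, 0.204, 0.979, -0.003]
wrist_force: [-0.3, -0.7, -2.2]
finger_gap: 0.0356
```

```bash
python3 - <<'E'
from plan import *
status();print(rel(*chord(LS-.005),*tool()).round(2))
rows([chord(LS-.005-a) for a in(.0025,.005,.0075,.010,.0125,.0125)])
E
```

```text
F tool [-0.08 -0.69  2.24] F world [-0.28 -0.66 -2.23] M tool [-0.022 -0.049 -0.066] gap 0.0356
meas-cmd mm, tool [-0.63 -0.02 -0.03] rot [ 0.02 -0.03  0.11] t 13.0
[ 0.06  0.01 -0.   -0.02  0.03 -0.11]
[ -0.25,-0,-0,-0,-0,1.73,0.2, -0.5,-0.02,-0,-0,-0,3.69,0.2, -0.75,-0.04,-0,-0,-0,5.88,0.2, -0.99,-0.07,-0,-0,-0,8.22,0.2, -1.23,-0.11,-0,-0,-0,10.57,0.2, -1.23,-0.11,-0,-0,-0,10.57,0.2 ]
```

Request:
send_rows:
  series: [-0.25, 0, 0, 0, 0, 1.73, 0.2, -0.5, -0.02, 0, 0, 0, 3.7, 0.2, -0.75, -0.04, 0, 0, 0, 5.9, 0.2, -0.99, -0.07, 0, 0, 0, 8.2, 0.2, -1.23, -0.11, 0, 0, 0, 10.6, 0.2, -1.23, -0.11, 0, 0, 0, 10.6, 0.2]

```text
clock: 13.5
tcp_pos: [0.6556, -0.0186, 0.1253]
orientation: [-0.016, 0.293, 0.956, -0.005]
wrist_force: [0.2, 0.0, -1.7]
finger_gap: 0.0353
```

```bash
python3 - <<'E'
from plan import *
status()
rows([chord(LS-.0175-a) for a in(.0025,.005,.0075,.010,.0125,.0125)])
E
```

```text
F tool [-0.18  0.17  1.72] F world [ 0.19  0.04 -1.73] M tool [-0.002 -0.013  0.001] gap 0.0353
meas-cmd mm, tool [-0.42 -0.02 -0.01] rot [ 0.01 -0.02  0.1 ] t 13.5
[ -0.25,-0,-0,-0,-0,2.34,0.2, -0.5,-0.02,-0,-0,-0,4.69,0.2, -0.74,-0.04,-0,-0,-0,7.04,0.2, -0.99,-0.08,-0,-0,-0,9.38,0.2, -1.23,-0.13,-0,-0,-0,11.73,0.2, -1.23,-0.13,-0,-0,-0,11.73,0.2 ]
```

No contact force at all. Carrying on round the bend.

Request:
send_rows:
  series: [-0.25, 0, 0, 0, 0, 2.3, 0.2, -0.5, -0.02, 0, 0, 0, 4.7, 0.2, -0.74, -0.04, 0, 0, 0, 7.0, 0.2, -0.99, -0.08, 0, 0, 0, 9.4, 0.2, -1.23, -0.13, 0, 0, 0, 11.7, 0.2, -1.23, -0.13, 0, 0, 0, 11.7, 0.2]

```text
clock: 14.0
tcp_pos: [0.6649, -0.0265, 0.125]
orientation: [-0.015, 0.388, 0.921, -0.006]
wrist_force: [-0.1, 0.0, -2.9]
finger_gap: 0.0355
```

```bash
python3 - <<'E'
from plan import *
status()
rows([chord(LS-.030-a) for a in(.0025,.005,.0075,.010,.0125,.0125)])
E
```

```text
F tool [0.   0.03 2.87] F world [-0.08  0.02 -2.87] M tool [-0.046 -0.044 -0.025] gap 0.0355
meas-cmd mm, tool [-0.3  -0.06 -0.01] rot [ 0.01 -0.02  0.01] t 14.0
[ -0.25,0,-0,-0,-0,2.34,0.2, -0.49,-0.01,-0,-0,-0,4.68,0.2, -0.74,-0.04,-0,-0,-0,7.01,0.2, -0.99,-0.08,-0,-0,-0,9.34,0.2, -1.23,-0.12,-0,-0,-0,11.67,0.2, -1.23,-0.12,-0,-0,-0,11.67,0.2 ]
```

Request:
send_rows:
  series: [-0.25, 0, 0, 0, 0, 2.3, 0.2, -0.49, -0.01, 0, 0, 0, 4.7, 0.2, -0.74, -0.04, 0, 0, 0, 7.0, 0.2, -0.99, -0.08, 0, 0, 0, 9.3, 0.2, -1.23, -0.12, 0, 0, 0, 11.7, 0.2, -1.23, -0.12, 0, 0, 0, 11.7, 0.2]

```text
clock: 14.5
tcp_pos: [0.6725, -0.0361, 0.1247]
orientation: [-0.015, 0.48, 0.877, -0.008]
wrist_force: [0.2, -0.4, -1.9]
finger_gap: 0.0356
```

```bash
python3 - <<'E'
from plan import *
status()
rows([chord(LS-.0425-a) for a in(.0025,.005,.0075,.010,.0125,.0125)])
E
```

```text
F tool [-0.42 -0.01  1.88] F world [ 0.15 -0.35 -1.89] M tool [-0.044 -0.018 -0.014] gap 0.0356
meas-cmd mm, tool [-0.18 -0.07 -0.01] rot [ 0.01 -0.02 -0.  ] t 14.5
[ -0.25,-0.01,-0,-0,-0,2.32,0.2, -0.49,-0.02,-0,-0,-0,4.64,0.2, -0.74,-0.05,-0,-0,-0,6.96,0.2, -0.98,-0.08,-0,-0,-0,9.27,0.2, -1.23,-0.13,-0,-0,-0,11.58,0.2, -1.23,-0.13,-0,-0,-0,11.58,0.2 ]
```

Request:
send_rows:
  series: [-0.25, -0.01, 0, 0, 0, 2.3, 0.2, -0.49, -0.02, 0, 0, 0, 4.6, 0.2, -0.74, -0.05, 0, 0, 0, 7.0, 0.2, -0.98, -0.08, 0, 0, 0, 9.3, 0.2, -1.23, -0.13, 0, 0, 0, 11.6, 0.2, -1.23, -0.13, 0, 0, 0, 11.6, 0.2]

```text
clock: 15.0
tcp_pos: [0.678, -0.0472, 0.1246]
orientation: [-0.014, 0.566, 0.824, -0.009]
wrist_force: [-0.4, 0.5, -1.6]
finger_gap: 0.0358
```

```bash
python3 - <<'E'
from plan import *
status()
rows([chord(LS-.055-a) for a in(.0025,.005,.0075,.010,.0125,.0125)])
E
```

```text
F tool [ 0.58 -0.18  1.59] F world [-0.43  0.48 -1.58] M tool [-0.053 -0.037 -0.021] gap 0.0358
meas-cmd mm, tool [-0.16 -0.12 -0.03] rot [ 0.01 -0.02 -0.01] t 15.0
[ -0.24,-0,-0,-0,-0,2.32,0.2, -0.49,-0.02,-0,-0,-0,4.63,0.2, -0.74,-0.04,-0,-0,-0,6.94,0.2, -0.98,-0.08,-0,-0,-0,9.25,0.2, -1.22,-0.12,-0,-0,-0,11.55,0.2, -1.22,-0.12,-0,-0,-0,11.55,0.2 ]
```

Request:
send_rows:
  series: [-0.24, 0, 0, 0, 0, 2.3, 0.2, -0.49, -0.02, 0, 0, 0, 4.6, 0.2, -0.74, -0.04, 0, 0, 0, 6.9, 0.2, -0.98, -0.08, 0, 0, 0, 9.25, 0.2, -1.22, -0.12, 0, 0, 0, 11.55, 0.2, -1.22, -0.12, 0, 0, 0, 11.55, 0.2]

```text
clock: 15.5
tcp_pos: [0.6812, -0.0589, 0.1245]
orientation: [-0.013, 0.646, 0.763, -0.011]
wrist_force: [-0.2, 0.3, -1.5]
finger_gap: 0.0355
```

```bash
python3 - <<'E'
from plan import *
status();print("LS",LS,"s",LS-.0675)
rows([chord(LS-.0675-a) for a in(.0025,.005,.0075,.010,.0125,.0125)])
E
```

```text
F tool [ 0.33 -0.08  1.5 ] F world [-0.18  0.31 -1.49] M tool [-0.045  0.036 -0.014] gap 0.0355
meas-cmd mm, tool [-0.1 -0.1 -0.1] rot [ 0.   -0.02 -0.03] t 15.5
LS 0.13301494062005145 s 0.06551494062005145
[ -0.25,-0,-0,-0,0,2.13,0.2, -0.5,-0.01,-0,-0,0,4.03,0.2, -0.75,-0.03,-0,-0,0,5.72,0.2, -0.99,-0.06,-0,-0,0,7.18,0.2, -1.24,-0.09,-0,-0,0,8.41,0.2, -1.24,-0.09,-0,-0,0,8.41,0.2 ]
```

Request:
send_rows:
  series: [-0.25, 0, 0, 0, 0, 2.1, 0.2, -0.5, -0.01, 0, 0, 0, 4.0, 0.2, -0.75, -0.03, 0, 0, 0, 5.7, 0.2, -0.99, -0.06, 0, 0, 0, 7.2, 0.2, -1.24, -0.09, 0, 0, 0, 8.4, 0.2, -1.24, -0.09, 0, 0, 0, 8.4, 0.2]

```text
clock: 16.0
tcp_pos: [0.6824, -0.0715, 0.1245]
orientation: [-0.012, 0.7, 0.714, -0.011]
wrist_force: [-0.3, -0.1, -2.0]
finger_gap: 0.0355
```

```bash
python3 - <<'E'
from plan import *
status()
rows([chord(.053-a) for a in(.0025,.005,.0075,.010,.0125,.015,.0175,.020,.020)])
E
```

```text
F tool [-0.12 -0.28  2.04] F world [-0.35 -0.12 -2.03] M tool [0.009 0.034 0.026] gap 0.0355
meas-cmd mm, tool [-0.35 -0.04 -0.12] rot [-0.   -0.03  0.03] t 16.0
[ -0.25,-0,-0,-0,0,1.02,0.2, -0.5,-0,-0,-0,0,1.81,0.2, -0.75,-0.01,-0,-0,0,2.38,0.2, -1,-0.02,-0,-0,0,2.73,0.2, -1.25,-0.03,-0,-0,0,2.85,0.2, -1.5,-0.04,-0,-0,0,2.85,0.2, -1.75,-0.05,-0,-0,0,2.85,0.2, -2,-0.07,-0,-0,0,2.85,0.2, -2,-0.07,-0,-0,0,2.85,0.2 ]
```

Request:
send_rows:
  series: [-0.25, 0, 0, 0, 0, 1.0, 0.2, -0.5, 0, 0, 0, 0, 1.8, 0.2, -0.75, -0.01, 0, 0, 0, 2.4, 0.2, -1.0, -0.02, 0, 0, 0, 2.7, 0.2, -1.25, -0.03, 0, 0, 0, 2.85, 0.2, -1.5, -0.04, 0, 0, 0, 2.85, 0.2, -1.75, -0.05, 0, 0, 0, 2.85, 0.2, -2.0, -0.07, 0, 0, 0, 2.85, 0.2, -2.0, -0.07, 0, 0, 0, 2.85, 0.2]

```text
clock: 16.75
tcp_pos: [0.6821, -0.0918, 0.1245]
orientation: [-0.012, 0.718, 0.696, -0.012]
wrist_force: [-0.2, 0.5, -1.4]
finger_gap: 0.0352
```

```bash
python3 - <<'E'
from plan import *
status();p,M=tool();b=p-M[:,2]*HZ;print("bore",b,"face",v[:3])
for n in("side","top"):cv2.imwrite(f"pics/{n}6.png",read_camera(n))
a=cv2.resize(cv2.imread("pics/side6.png")[150:270,230:390],(480,360),interpolation=3);t=cv2.resize(cv2.imread("pics/top6.png")[150:260,320:440],(310,360),interpolation=3)
cv2.imwrite("pics/st6.png",np.hstack([a,t]))
E
```

```text
F tool [ 0.48 -0.21  1.4 ] F world [-0.24  0.49 -1.39] M tool [-0.047  0.039 -0.036] gap 0.0352
meas-cmd mm, tool [-0.66 -0.02 -0.11] rot [-0.   -0.03  0.07] t 16.75
bore [ 0.68273954 -0.09184834  0.14336193] face [ 0.68179626 -0.12307061  0.1417895 ]
```

View pics/st6.png

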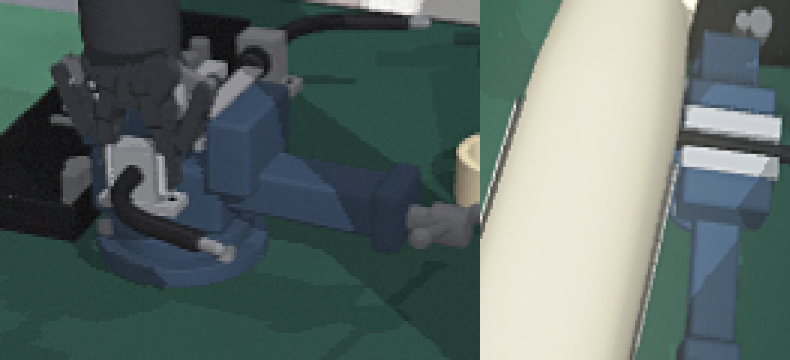

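The side view shows the housing on the bar's straight part, feet down. Now the last 19 mm or so: quickly at first, then in fine steps.

Request:
send_rows:
  series: [-0.25, 0, 0, 0, 0, 0, 0.2, -0.5, 0, 0, 0, 0, 0, 0.2, -0.75, 0, 0, 0, 0, 0, 0.2, -1.0, 0, 0, 0, 0, 0, 0.2, -1.2, 0, 0, 0, 0, 0, 0.2, -1.3, 0, 0, 0, 0, 0, 0.2, -1.35, 0, 0, 0, 0, 0, 0.2, -1.4, 0, 0, 0, 0, 0, 0.2, -1.4, 0, 0, 0, 0, 0, 0.2]

```text
clock: 17.6
tcp_pos: [0.6817, -0.1052, 0.1245]
orientation: [-0.012, 0.718, 0.696, -0.012]
wrist_force: [-0.1, 0.4, -1.8]
finger_gap: 0.0353
```

Request:
send_rows:
  series: [-0.05, 0, 0, 0, 0, 0, 0.2, -0.1, 0, 0, 0, 0, 0, 0.2, -0.15, 0, 0, 0, 0, 0, 0.2, -0.2, 0, 0, 0, 0, 0, 0.2, -0.2, 0, 0, 0, 0, 0, 0.2]

```text
clock: 18.02
tcp_pos: [0.6817, -0.1073, 0.1245]
orientation: [-0.012, 0.718, 0.696, -0.012]
wrist_force: [0.2, -0.8, -1.8]
finger_gap: 0.0355
```

Request:
send_rows:
  series: [-0.05, 0, 0, 0, 0, 0, 0.2, -0.1, 0, 0, 0, 0, 0, 0.2, -0.15, 0, 0, 0, 0, 0, 0.2, -0.15, 0, 0, 0, 0, 0, 0.2]

```text
clock: 18.35
tcp_pos: [0.6816, -0.1088, 0.1245]
orientation: [-0.012, 0.718, 0.696, -0.012]
wrist_force: [0.0, 0.7, -1.9]
finger_gap: 0.0356
```

Request:
send_rows:
  series: [-0.04, 0, 0, 0, 0, 0, 0.2, -0.08, 0, 0, 0, 0, 0, 0.2, -0.1, 0, 0, 0, 0, 0, 0.2, -0.1, 0, 0, 0, 0, 0, 0.2]

```text
clock: 18.68
tcp_pos: [0.6815, -0.1098, 0.1245]
orientation: [-0.012, 0.718, 0.696, -0.012]
wrist_force: [0.1, 0.7, -1.7]
finger_gap: 0.0353
```

Request:
send_rows:
  series: [-0.03, 0, 0, 0, 0, 0, 0.2, -0.06, 0, 0, 0, 0, 0, 0.2, -0.08, 0, 0, 0, 0, 0, 0.2, -0.08, 0, 0, 0, 0, 0, 0.2]

```text
clock: 19.02
tcp_pos: [0.6815, -0.1105, 0.1245]
orientation: [-0.012, 0.718, 0.696, -0.012]
wrist_force: [-0.2, 0.1, -1.3]
finger_gap: 0.0353
```

```bash
python3 - <<'E'
from plan import *
status()
E
```

```text
F tool [ 0.06 -0.15  1.27] F world [-0.19  0.07 -1.26] M tool [-0.031 -0.019  0.003] gap 0.0353
meas-cmd mm, tool [-19.36  -0.03  -0.12] rot [-0.   -0.02  0.04] t 19.0167
```

Request:
send_rows:
  series: [-0.03, 0, 0, 0, 0, 0, 0.2, -0.06, 0, 0, 0, 0, 0, 0.2, -0.08, 0, 0, 0, 0, 0, 0.2, -0.08, 0, 0, 0, 0, 0, 0.2]

```text
clock: 19.35
tcp_pos: [0.6815, -0.1113, 0.1245]
orientation: [-0.012, 0.718, 0.696, -0.012]
wrist_force: [0.3, 0.2, -0.5]
finger_gap: 0.0352
```

Request:
send_rows:
  series: [-0.03, 0, 0, 0, 0, 0, 0.2, -0.06, 0, 0, 0, 0, 0, 0.2, -0.06, 0, 0, 0, 0, 0, 0.2]

```text
clock: 19.6
tcp_pos: [0.6815, -0.1119, 0.1245]
orientation: [-0.012, 0.718, 0.696, -0.012]
wrist_force: [-0.7, -0.1, -1.1]
finger_gap: 0.0354
```

Request:
send_rows:
  series: [-0.03, 0, 0, 0, 0, 0, 0.2, -0.06, 0, 0, 0, 0, 0, 0.2, -0.06, 0, 0, 0, 0, 0, 0.2]

```text
clock: 19.85
tcp_pos: [0.6815, -0.1126, 0.1245]
orientation: [-0.012, 0.718, 0.696, -0.012]
wrist_force: [0.0, 0.7, -1.0]
finger_gap: 0.0357
```

Request:
send_rows:
  series: [-0.03, 0, 0, 0, 0, 0, 0.2, -0.06, 0, 0, 0, 0, 0, 0.2, -0.06, 0, 0, 0, 0, 0, 0.2]

```text
clock: 20.1
tcp_pos: [0.6815, -0.1131, 0.1245]
orientation: [-0.012, 0.718, 0.696, -0.012]
wrist_force: [-0.2, 0.1, -0.9]
finger_gap: 0.0351
```

```bash
python3 - <<'E'
from plan import *
status();snap("v7");im=cv2.imread("pics/v7.png");s=read_camera("side")
a=cv2.resize(im[240:480,160:480],(480,360),interpolation=2);t=cv2.resize(s[175:235,250:310],(320,320),interpolation=3);t=cv2.copyMakeBorder(t,0,40,0,0,0)
cv2.imwrite("pics/m7.png",np.hstack([a,t]))
E
```

```text
F tool [ 0.09 -0.17  0.92] F world [-0.2   0.1  -0.91] M tool [-0.005  0.017  0.03 ] gap 0.0351
meas-cmd mm, tool [-2.198e+01 -2.000e-02 -1.100e-01] rot [-0.   -0.02  0.04] t 20.1
```

Request:
send_rows:
  series: [-0.03, 0, 0, 0, 0, 0, 0.2, -0.06, 0, 0, 0, 0, 0, 0.2, -0.06, 0, 0, 0, 0, 0, 0.2]

```text
clock: 20.45
tcp_pos: [0.6815, -0.1137, 0.1245]
orientation: [-0.012, 0.718, 0.696, -0.012]
wrist_force: [0.1, -0.0, -1.5]
finger_gap: 0.0355
```

Request:
send_rows:
  series: [-0.03, 0, 0, 0, 0, 0, 0.2, -0.06, 0, 0, 0, 0, 0, 0.2, -0.06, 0, 0, 0, 0, 0, 0.2]

```text
clock: 20.7
tcp_pos: [0.6814, -0.1143, 0.1245]
orientation: [-0.012, 0.718, 0.696, -0.012]
wrist_force: [0.3, -0.3, -2.2]
finger_gap: 0.0354
```

Request:
send_rows:
  series: [-0.03, 0, 0, 0, 0, 0, 0.2, -0.06, 0, 0, 0, 0, 0, 0.2, -0.06, 0, 0, 0, 0, 0, 0.2]

```text
clock: 20.95
tcp_pos: [0.6814, -0.1147, 0.1245]
orientation: [-0.012, 0.718, 0.696, -0.012]
wrist_force: [0.8, 1.0, -0.9]
finger_gap: 0.0356
```

Request:
send_rows:
  series: [-0.03, 0, 0, 0, 0, 0, 0.2, -0.06, 0, 0, 0, 0, 0, 0.2, -0.06, 0, 0, 0, 0, 0, 0.2]

```text
clock: 21.2
tcp_pos: [0.6814, -0.1147, 0.1245]
orientation: [-0.012, 0.718, 0.696, -0.011]
wrist_force: [0.3, 3.3, -1.0]
finger_gap: 0.0352
```

```bash
python3 - <<'E'
from plan import *
status();p,M=tool();print(p-M[:,2]*HZ)
# ring face estimate from the wrist views: along the bar, where does the dark width grow from bar to ring?
from scipy.ndimage import map_coordinates
for t in("v1","v2"):
    i,_,_=pickle.load(open(t+".pkl","rb"));c=Cam(i);im=np.ptp(cv2.imread(f"pics/{t}.png").astype(float),axis=2)
    ss=np.arange(-.02,.014,.001);P,T=curve(v,ss);q=c.proj(P);d=c.proj(P+T*1e-3)-q;d/=np.linalg.norm(d,axis=1)[:,None];n=np.c_[-d[:,1],d[:,0]]
    tt=np.arange(-25,25.1,.25);X=q[:,None]+n[:,None]*tt[None,:,None]
    w=(map_coordinates(im,[X[...,1],X[...,0]],order=1)<30)
    print(t,[(round(s*1e3),float(tt[r][0]) if r.any() else 0,float(tt[r][-1]) if r.any() else 0) for s,r in zip(ss,w)])
E
```

```text
F tool [3.33 0.25 1.03] F world [ 0.32  3.33 -1.03] M tool [-0.111  0.673 -0.029] gap 0.0352
meas-cmd mm, tool [-23.55  -0.03  -0.16] rot [-0.01  0.05  0.01] t 21.2
[ 0.68202614 -0.11475093  0.14340864]
v1 [(-20, -9.75, 12.0), (-19, -11.5, 13.25), (-18, -12.25, 14.5), (-17, -13.25, 15.0), (-16, -14.25, 15.75), (-15, -14.75, 16.0), (-14, -15.25, 16.25), (-13, -15.25, 16.5), (-12, -15.5, 16.75), (-11, -15.75, 16.75), (-10, -16.25, 16.75), (-9, -16.0, 17.0), (-8, -16.0, 17.0), (-7, -16.0, 17.0), (-6, -16.0, 17.0), (-5, -16.0, 16.75), (-4, -16.25, 16.25), (-3, -16.0, 15.75), (-2, -15.5, 15.25), (-1, -15.0, 15.0), (0, -14.75, 14.75), (1, -14.0, 14.25), (2, -13.5, 13.0), (3, -12.25, 12.0), (4, -10.75, 10.75), (5, -9.25, 9.25), (6, -8.75, 8.75), (7, -8.5, 8.5), (8, -8.25, 8.5), (9, -8.25, 8.75), (10, -8.0, 8.75), (11, -8.25, 8.75), (12, -8.0, 8.75), (13, -8.25, 8.25)]
v2 [(-20, -8.75, 9.0), (-19, -8.75, 9.0), (-18, -9.0, 8.75), (-17, -9.0, 8.75), (-16, -9.25, 9.25), (-15, -13.75, 11.25), (-14, -15.25, 14.5), (-13, -16.5, 15.5), (-12, -17.0, 16.5), (-11, -17.0, 17.0), (-10, -17.0, 17.0), (-9, -16.75, 17.0), (-8, -17.0, 17.0), (-7, -17.25, 17.0), (-6, -17.0, 17.0), (-5, -17.0, 17.0), (-4, -16.75, 16.75), (-3, -16.5, 16.75), (-2, -15.25, 16.5), (-1, -13.5, 15.0), (0, -9.75, 12.75), (1, -8.75, 9.5), (2, -9.0, 9.0), (3, -9.0, 9.0), (4, -8.75, 9.0), (5, -8.75, 9.0), (6, -9.0, 9.0), (7, -9.0, 9.0), (8, -9.0, 9.0), (9, -8.75, 9.0), (10, -9.25, 9.5), (11, -9.5, 9.75), (12, -9.5, 10.0), (13, -9.25, 10.0)]
```

Contact: motion stopped at y = −0.1147 with 3.3 N along the bar. That puts the front face at about −0.128, matching the vice middle plus 95 mm. I'll press lightly once more to confirm.

Request:
send_rows:
  series: [-0.03, 0, 0, 0, 0, 0, 0.2, -0.05, 0, 0, 0, 0, 0, 0.2, -0.05, 0, 0, 0, 0, 0, 0.2, -0.05, 0, 0, 0, 0, 0, 0.2]

```text
clock: 21.53
tcp_pos: [0.6814, -0.1147, 0.1245]
orientation: [-0.012, 0.718, 0.696, -0.011]
wrist_force: [-0.2, 6.3, -1.1]
finger_gap: 0.0355
```

```bash
python3 - <<'E'
from plan import *
status()
E
```

```text
F tool [ 6.26 -0.31  1.1 ] F world [-0.16  6.27 -1.08] M tool [-0.1    1.019  0.013] gap 0.0355
meas-cmd mm, tool [-23.58  -0.04  -0.11] rot [-0.    0.08 -0.01] t 21.5333
```

Request:
send_rows:
  series: [0.05, 0, 0, 0, 0, 0, 0.2, 0.05, 0, 0, 0, 0, 0, 0.2, 0.05, 0, 0, 0, 0, 0, 0.64, 0.05, 0, 0, 0, 0, 0, 0.64, 0.05, 0, 0, 0, 0, 0, 0.64, 0.05, 0, 0, 0, 0, 0, 0.64, 0.05, 0, 0, 0, 0, 0, 0.64]

```text
clock: 22.12
tcp_pos: [0.6814, -0.1161, 0.1247]
orientation: [-0.012, 0.718, 0.696, -0.012]
wrist_force: [-0.5, -0.4, 0.2]
finger_gap: 0.0546
```

```bash
python3 - <<'E'
from plan import *
status()
E
```

```text
F tool [-0.44 -0.53 -0.16] F world [-0.54 -0.42  0.18] M tool [-0.047  0.031 -0.014] gap 0.0546
meas-cmd mm, tool [-24.91   0.06  -0.33] rot [-0.02 -0.05  0.07] t 22.1167
```

Request:
send_rows:
  series: [0, 0, -1, 0, 0, 0, 0.64, 0, 0, -2.5, 0, 0, 0, 0.64, 0, 0, -4.5, 0, 0, 0, 0.64, 0, 0, -7, 0, 0, 0, 0.64, 0, 0, -10, 0, 0, 0, 0.64, 0, 0, -13, 0, 0, 0, 0.64, 4, 0, -15, 0, 0, 0, 0.64, 8, 0, -15, 0, 0, 0, 0.64, 8, 0, -15, 0, 0, 0, 0.64, 8, 0, -15, 0, 0, 0, 0.64]

```text
clock: 22.95
tcp_pos: [0.6892, -0.0332, 0.276]
orientation: [-0.011, 0.717, 0.697, -0.011]
wrist_force: [0.1, -0.5, -1.1]
finger_gap: 0.0546
```

```bash
python3 - <<'E'
from h import *
s=get_state();p,M=tool(s);print(p,s["wrist_force"],s["finger_gap"],s["clock"])
from scipy.optimize import minimize
w=Cam(camera_info("wrist"));im=read_camera("wrist");cv2.imwrite("pics/f.png",im)
V=[]
for r in silhouettes("wrist","housing")[:5]:
    ys,xs=np.nonzero(r["pixels"]);print(round(r["p"],2),r["box"],w.at_z([(xs.mean(),ys.mean())],.143).round(3))
print("pred box",w.proj([[.6814,-.1147,.143]]))
side=Cam(camera_info("side"));read_camera("side")
for r in silhouettes("side","housing")[:6]: print("side",round(r["p"],2),r["box"])
print("pred side",side.proj([[.6814,-.1147,.135]]))
E
```

```text
[ 0.68917074 -0.03324057  0.27598499] [ 0.07610021 -0.54930404 -1.05003083] 0.054621746953200295 22.95
0.91 [286.5, 288.8, 71.6, 52.4] [[ 0.683 -0.108  0.143]]
0.91 [31.7, 0.0, 68.4, 42.4] [[0.513 0.124 0.143]]
0.79 [151.7, 2.0, 71.5, 10.8] [[0.6   0.125 0.143]]
pred box [[318.68821706 318.60289571]]
side 0.92 [336.7, 323.5, 15.8, 37.2]
side 0.86 [262.4, 392.6, 31.4, 42.7]
side 0.82 [270.0, 311.8, 31.4, 27.9]
side 0.79 [336.5, 362.0, 17.5, 42.1]
side 0.17 [381.9, 190.4, 34.8, 33.4]
pred side [[281.52007865 205.20655642]]
```

Request:
send_rows:
  series: [1, 0, -2.6, 0, 0, -10, 0.64, 1, 0, -2.6, 0, 0, -20, 0.64, 1, 0, -2.6, 0, 0, -30, 0.64, 1, 0, -2.6, 0, 0, -40, 0.64, 1, 0, -2.6, 0, 0, -50, 0.64, 1, 0, -2.6, 0, 0, -60, 0.64, 1, 0, -2.6, 0, 0, -76, 0.64, 1, 0, -2.6, 0, 0, -76, 0.64, 1, 0, -2.6, 0, 0, -76, 0.64, 1, 0, -2.6, 0, 0, -76, 0.64]

```text
clock: 23.98
tcp_pos: [0.6898, -0.0274, 0.2998]
orientation: [-0.017, 0.173, 0.985, -0.003]
wrist_force: [0.5, -0.1, -0.1]
finger_gap: 0.0543
```

Request:
send_rows:
  series: [0, 0, 0, 0, 0, -4, 0.64, 0, 0, 0, 0, 0, -4, 0.64, 0, 0, 0, 0, 0, -4, 0.64, 0, 0, 0, 0, 0, -4, 0.64, 0, 0, 0, 0, 0, -4, 0.64]

```text
clock: 24.4
tcp_pos: [0.69, -0.0262, 0.3002]
orientation: [-0.017, 0.142, 0.99, -0.002]
wrist_force: [-0.8, 0.4, 0.0]
finger_gap: 0.0545
```

```bash
cat > chk.py <<'E'
from plan import *
from scipy.optimize import minimize
print(tool()[0]);w=Cam(camera_info("wrist"));im=snap("v8")
rs=silhouettes("wrist","housing");pr=w.proj([[.6814,-.1147,.14]])[0];print("pred",pr)
for r in rs[:5]:print(round(r["p"],2),r["box"])
m=min(rs,key=lambda r:np.hypot(*(np.array(r["box"][:2])+np.array(r["box"][2:])/2-pr)))["pixels"]
Fr=frame(v)
def rend(u):   # u: along bar s of centre, roll about bar, dx, dz
    S=4;o=np.zeros((480*S,640*S),np.uint8)
    Rr=R.from_rotvec(Fr[:,1]*u[1]).as_matrix()@np.c_[Fr[:,1],-Fr[:,0],Fr[:,2]]
    c=v[:3]+Fr[:,1]*u[0]+[u[2],0,u[3]]
    for b in PARTS: cv2.fillConvexPoly(o,cv2.convexHull(((w.proj((b-[0,0,.032])@Rr.T+c)+.5)*S).astype(np.int32)),255)
    return cv2.resize(o,(640,480),interpolation=cv2.INTER_AREA)/255
f=lambda u:1-np.minimum(rend(u),m).sum()/np.maximum(rend(u),m).sum()
x0=np.array([.010,0,0,-.001]);r=minimize(f,x0,method="Nelder-Mead",options=dict(initial_simplex=np.vstack([x0]+[x0+d for d in np.diag([.005,.1,.003,.003])]),xatol=1e-4,fatol=1e-4))
c=v[:3]+Fr[:,1]*r.x[0]+[r.x[2],0,r.x[3]]
print("centre",c.round(4),"roll deg",np.degrees(r.x[1]).round(2),"1-iou",round(r.fun,3))
P,T=curve(v,np.arange(-.03,.03,.002));q=w.proj(P)
print([(round(y,3),im[int(b),int(a)].tolist()) for y,(a,b) in zip(P[:,1],q)])
E
python3 chk.py
```

```text
[ 0.69000967 -0.02618672  0.30021024]
pred [220.0516519  240.95841269]
0.97 [443.7, 0.1, 52.0, 57.0]
0.61 [195.3, 197.5, 59.3, 72.6]
centre [ 0.6824 -0.1123  0.1414] roll deg -1.45 1-iou 0.117
[(np.float64(-0.153), [97, 90, 91]), (np.float64(-0.151), [90, 81, 84]), (np.float64(-0.149), [96, 88, 90]), (np.float64(-0.147), [96, 87, 89]), (np.float64(-0.145), [95, 86, 88]), (np.float64(-0.143), [79, 74, 75]), (np.float64(-0.141), [84, 76, 77]), (np.float64(-0.139), [83, 77, 78]), (np.float64(-0.137), [81, 75, 76]), (np.float64(-0.135), [73, 67, 68]), (np.float64(-0.133), [238, 230, 231]), (np.float64(-0.131), [254, 253, 253]), (np.float64(-0.129), [254, 253, 253]), (np.float64(-0.127), [254, 253, 253]), (np.float64(-0.125), [254, 253, 253]), (np.float64(-0.123), [254, 253, 253]), (np.float64(-0.121), [254, 253, 253]), (np.float64(-0.119), [254, 253, 253]), (np.float64(-0.117), [254, 253, 253]), (np.float64(-0.115), [254, 253, 253]), (np.float64(-0.113), [254, 253, 253]), (np.float64(-0.111), [254, 253, 253]), (np.float64(-0.109), [254, 253, 253]), (np.float64(-0.107), [254, 253, 253]), (np.float64(-0.105), [221, 215, 215]), (np.float64(-0.103), [210, 202, 201]), (np.float64(-0.101), [103, 98, 98]), (np.float64(-0.099), [74, 65, 67]), (np.float64(-0.097), [77, 68, 69]), (np.float64(-0.095), [75, 68, 68])]
```

Request:
send_rows:
  series: [-5.4, -18.2, 0, 0, 0, 0, 0.64, -5.4, -18.2, 0, 0, 0, 0, 0.64, -5.4, -18.2, 0, 0, 0, 0, 0.64, -5.4, -18.2, 0, 0, 0, 0, 0.64, -5.4, -18.2, 0, 0, 0, 0, 0.64, -5.4, -18.2, 0, 0, 0, 0, 0.64, -5.4, -18.2, 0, 0, 0, 0, 0.64, -5.4, -18.2, 0, 0, 0, 0, 0.64]

```text
clock: 25.17
tcp_pos: [0.6912, -0.2151, 0.3001]
orientation: [-0.017, 0.141, 0.99, -0.002]
wrist_force: [0.1, -0.2, 0.4]
finger_gap: 0.0545
```

```bash
sed -i 's/"v8"/"v9"/;/^P,T/,$d' chk.py; cat >> chk.py <<'E'
print("cam",w.c)
n=Fr[:,2]
for off in(-.0115,-.004,.004,.0115):
    s=np.arange(-.022,.006,.001);P=v[:3]+BIAS+s[:,None]*Fr[:,1]+off*Fr[:,0]+ (0.009 if abs(off)>.01 else .0135)*n
    print(off,[(round(y*1e3),im[int(b),int(a)].tolist()) for y,(a,b) in zip(P[:,1],w.proj(P))])
E
python3 chk.py
```

```text
[ 0.69123357 -0.21507215  0.30005748]
pred [433.87853103 179.18036334]
0.98 [408.8, 136.5, 57.9, 79.1]
0.86 [606.2, 0.0, 33.7, 13.0]
centre [ 0.6848 -0.1096  0.1307] roll deg -0.96 1-iou 0.153
cam [ 0.61608878 -0.19124387  0.44403706]
-0.0115 [(-146, [122, 142, 57]), (-145, [124, 143, 63]), (-144, [123, 144, 63]), (-143, [124, 144, 61]), (-142, [124, 145, 61]), (-141, [122, 143, 60]), (-140, [119, 134, 67]), (-139, [94, 107, 55]), (-138, [52, 47, 46]), (-137, [46, 42, 45]), (-136, [41, 38, 38]), (-135, [58, 50, 50]), (-134, [72, 67, 69]), (-133, [57, 53, 54]), (-132, [57, 53, 55]), (-131, [53, 48, 50]), (-130, [53, 49, 50]), (-129, [54, 49, 52]), (-128, [50, 47, 48]), (-127, [53, 50, 50]), (-126, [148, 139, 139]), (-125, [148, 139, 140]), (-124, [149, 141, 141]), (-123, [181, 172, 174]), (-122, [254, 252, 253]), (-121, [254, 252, 253]), (-120, [254, 252, 253]), (-119, [254, 252, 253])]
-0.004 [(-146, [91, 83, 87]), (-145, [93, 86, 87]), (-144, [89, 85, 86]), (-143, [94, 88, 87]), (-142, [81, 76, 76]), (-141, [71, 66, 68]), (-140, [73, 68, 69]), (-139, [74, 70, 70]), (-138, [153, 138,
[... 1059 characters left out ...]
 252, 252]), (-119, [254, 252, 253])]
0.0115 [(-147, [124, 143, 62]), (-146, [123, 144, 60]), (-145, [124, 144, 61]), (-144, [124, 145, 60]), (-143, [122, 142, 58]), (-142, [124, 143, 60]), (-141, [124, 144, 59]), (-140, [124, 145, 60]), (-139, [124, 145, 61]), (-138, [64, 67, 46]), (-137, [48, 46, 42]), (-136, [47, 42, 41]), (-135, [48, 44, 39]), (-134, [45, 43, 44]), (-133, [46, 40, 40]), (-132, [44, 41, 41]), (-131, [49, 44, 45]), (-130, [47, 43, 43]), (-129, [48, 40, 40]), (-128, [49, 46, 46]), (-127, [69, 63, 64]), (-126, [128, 122, 124]), (-125, [151, 142, 143]), (-124, [230, 222, 222]), (-123, [254, 252, 252]), (-122, [254, 252, 253]), (-121, [254, 252, 253]), (-120, [254, 252, 253])]
```

```bash
python3 -c "
from workcell import *
print(hand_in(),get_state()['clock'])"
```

```text
the job is handed in; nothing more can be done
the job is handed in; nothing more can be done
```

The small grey housing is fitted: I threaded it feet down over the bare leg, slid it round the bend (fitted at about 74°) and pushed it home against the stop ring. Then I let go, backed the arm clear and handed the job in at about 25 s.

- **Forces:** readings taken at the end of each move showed no clear contact on the bar while sliding (about 1 N, within the noise). At the ring the push rose from 3.3 N to 6.3 N and the housing did not move any further.
- **Home position:** the last wrist-camera pixels show the dark ring running straight into the grey housing face, with no background between. The ring face worked out at y ≈ −0.128, which matches 95 mm from my estimate of the vice's middle.
- **Upright:** the housing tilts about 1 to 1.5° around the bar.
- **Bystanders:** no contact was noticed near any of the other things, and I did not move them. I did not measure them again at the end.

**What disagreed:** before contact, my camera fit put the ring face about 4 mm nearer, so I went by feel there. The final outline fits were rough, with overlaps of only 0.85 to 0.88. They put the housing's centre 2 to 5 mm short of the contact position, and the last one about 12 mm low, so I relied on the contact force and the pixel check. The picture limit was used up, so the last two wrist views were judged from pixel values only.

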